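# Drive out the seized pins of a syringe-shield carrier and make up the transfer tray

### The job

The transfer tray must go out with exactly four syringe shields, one standing upright in each compartment; count what is already in it and make up the rest from the carrier, where each shield is locked in by a seized retaining pin over its cap. For each shield you need, drive its pin out with the drift punch from the plain end (the side away from the heads), draw it by its head and put it in the kidney dish; leave any pins you do not need fully home, with their shields under them. At the end lay the drift back flat on its rubber mat; do not tip a shield over or shove the needle carton aside.

Things in the scene. Friction and masses are not known exactly. Their poses are not given: they have to be found in the camera images.
- carrier: shield carrier, fixed: base 260 x 124 mm, black block with 32 mm wells at x = -76, 0, 76 mm (floor z = 8, rim 30 mm) and two rails on posts (tops z = 113 mm), an open channel y = -27 to 27 mm between. A headed pin crosses it over each shield. Origin on the bench under the middle well; y from the plain rail (12 mm thick, outer face y = -39) to the head rail (outer face y = 47); pins leave only to +y
- tray: white plastic transfer tray, fixed, 140 x 140 x 40 mm, two by two compartments, each 64 x 64 mm inside (centres 68 mm apart); walls 4 mm thick and 40 mm high, floor 5 mm thick; origin on the bench under its centre, axes along its sides
- tool_mat: black rubber tool mat 130 (x) x 170 (y) x 3 mm, fixed; origin at the bench under its centre
- drift: steel drift punch lying on the mat, 150 mm long, 0.22 kg: eight-sided handle 90 mm long and 20 mm across flats, then a round tip 8 mm in diameter; origin on the axis at the middle of the handle, its own x axis points along the tool to the tip
- drift_tip (a point): end of the drift's tip, 105 mm from the drift's origin
- kidney_dish: stainless kidney dish, loose, 114 (x) x 217 (y) x 36 mm, floor 5 mm up, inside floor about 75 x 160 mm; origin under its centre, y along its length
- shield_1: syringe shield 1: upright grey metal cylinder 28 mm in diameter with a wider white cap on top (36 mm in diameter, from 44 to 76 mm above the foot), 78 mm tall in all, 0.34 kg; origin at the centre of its foot, z up; grasp it round the cap from above. At the start in well 1 of the carrier under pin 1
- shield_2: syringe shield 2: upright grey metal cylinder 28 mm in diameter with a wider white cap on top (36 mm in diameter, from 44 to 76 mm above the foot), 78 mm tall in all, 0.34 kg; origin at the centre of its foot, z up; grasp it round the cap from above. At the start in well 2 of the carrier under pin 2
- shield_3: syringe shield 3: upright grey metal cylinder 28 mm in diameter with a wider white cap on top (36 mm in diameter, from 44 to 76 mm above the foot), 78 mm tall in all, 0.34 kg; origin at the centre of its foot, z up; grasp it round the cap from above. At the start in well 3 of the carrier under pin 3
- shield_4: syringe shield 4: upright grey metal cylinder 28 mm in diameter with a wider white cap on top (36 mm in diameter, from 44 to 76 mm above the foot), 78 mm tall in all, 0.34 kg; origin at the centre of its foot, z up; grasp it round the cap from above. If present it already stands in the transfer tray at the start
- shield_5: syringe shield 5: upright grey metal cylinder 28 mm in diameter with a wider white cap on top (36 mm in diameter, from 44 to 76 mm above the foot), 78 mm tall in all, 0.34 kg; origin at the centre of its foot, z up; grasp it round the cap from above. If present it already stands in the transfer tray at the start
- pin_1: steel pin over shield 1: shank 12 mm thick, head 20 mm wide and 6 mm thick, 86 mm long in all, 0.08 kg; origin at mid-length, its y axis points to the head. At the start along the carrier's y, plain end flush with the plain rail, head sunk flush in a 22 mm recess of the head rail, out of grasp; it slides stiffly (about 10 to 15 N) while its shank is in the head rail, and stays where left
- pin_2: steel pin over shield 2: shank 12 mm thick, head 20 mm wide and 6 mm thick, 86 mm long in all, 0.08 kg; origin at mid-length, its y axis points to the head. At the start along the carrier's y, plain end flush with the plain rail, head sunk flush in a 22 mm recess of the head rail, out of grasp; it slides stiffly (about 10 to 15 N) while its shank is in the head rail, and stays where left
- pin_3: steel pin over shield 3: shank 12 mm thick, head 20 mm wide and 6 mm thick, 86 mm long in all, 0.08 kg; origin at mid-length, its y axis points to the head. At the start along the carrier's y, plain end flush with the plain rail, head sunk flush in a 22 mm recess of the head rail, out of grasp; it slides stiffly (about 10 to 15 N) while its shank is in the head rail, and stays where left
- pin_home_1 (a point): where the origin of pin 1 lies while it is fully home in the carrier, about 95 mm above the bench; the plain end of the pin is then 43 mm from here towards the carrier's -y, at the mouth of a 14 mm hole in the outer face of the plain rail (the hole's own centre is 1 mm higher), and the drift pushes towards the carrier's +y
- pin_home_2 (a point): where the origin of pin 2 lies while it is fully home in the carrier, about 95 mm above the bench; the plain end of the pin is then 43 mm from here towards the carrier's -y, at the mouth of a 14 mm hole in the outer face of the plain rail (the hole's own centre is 1 mm higher), and the drift pushes towards the carrier's +y
- pin_home_3 (a point): where the origin of pin 3 lies while it is fully home in the carrier, about 95 mm above the bench; the plain end of the pin is then 43 mm from here towards the carrier's -y, at the mouth of a 14 mm hole in the outer face of the plain rail (the hole's own centre is 1 mm higher), and the drift pushes towards the carrier's +y
- place_1 (a point): centre of the floor of compartment 1 of the transfer tray
- place_2 (a point): centre of the floor of compartment 2 of the transfer tray
- place_3 (a point): centre of the floor of compartment 3 of the transfer tray
- place_4 (a point): centre of the floor of compartment 4 of the transfer tray
- survey_meter: contamination monitor 120 x 66 x 56 mm, bystander, fixed
- needle_box: carton of needles 62 x 92 x 48 mm, loose bystander

How it is judged:
By the outcome, as a careful person would: the job done as asked, in the order asked, and still so for the second after the job is handed in, with the robot touching nothing.
Of shield_4, shield_5 only 1 to 2 are there at a start; the rules pass over those that are not, and their reading is None.
At some moment in a run one of drift, kidney_dish may be knocked a few centimetres aside while the robot is not near it.
It also fails if it takes over 210 s, if anything falls off the work surface, if the arm or the gripper's body presses on something with over 40 N, if the wrist force passes 120 N, or if a joint passes its speed limit or range.

### The arm

A 6-joint arm with a two-finger parallel gripper is mounted at the origin on a cart in front of the work surface, level with it; the furniture and walls round the work are solid. World frame = base frame: x ahead of the robot, y to its left, z up, the work surface at z = 0. Lengths are in m, angles in rad, forces in N, time in s.
With the tool pointing down it reaches from about 0.275 to 0.775 m from the base axis. Payload 14.6 kg.
Tool frame: the origin (TCP) lies at the very end of the fingers, on their centre line; the grasp point (between the pads) lies 19 mm behind it; z points along the fingers, y is the direction in which the jaws open and shut (so a half turn about z gives the same grasp; the last joint's range is limited). The gripper opens to 85 mm and grips with 20 to 120 N. Pads are 22 mm wide; open, the fingers measure 114 mm over their backs; the gripper's body (76 mm by 85 mm) begins 54 mm behind the grasp point. The pads swing forward as they close: fully open they stand 13 mm farther back than shut.
Start: joints at [-1.444, 0.263, -0.048, 1.259, 0, 1.415], TCP at [0.146, -0.504, 0.231] pointing down, gripper open.
Joint ranges: [-2.65, 2.65], [-0.89, 1.7], [-1.18, 1.37], [-2.13, 2.11], [-1.35, 1.29], [-3.14, 3.14]. Speed limits (rad/s): [1.89, 1.89, 2.57, 2.79, 3.14, 3.14].

### API

Orientations are given as a 3x3 rotation matrix whose columns are the frame's x, y, z axes.
In Python, from station import * gives the robot as it stands.
- The arm moves only by the tool step_arm, never from a script. Its argument "rows" is a list of rows, each a list of 4 numbers: the shift along the tool's x, y, z in m, then the turn about the tool's z in rad. In form: [[dx, dy, dz, twist], ...]. A call has 1 to 10 rows; each row is the pose to reach, as a shift and turn from the pose commanded when the call began, along the tool's axes at that moment; what a row does not reach only later rows make up. A row lasts 1/12 s, in which the tool goes at most 41.7 mm and 7.16 degrees, less where a joint would pass 70% of its speed; a pose out of reach is approached as far as the arm can. A call with a gripper value outside its range is refused whole. "gripper" is the closure, from 0 (fully open) to 1 (shut), set as the call begins (left out, the last holds). The fingers move at their own pace and stop on an object; "newtons" is the grip in N (left out, the last holds). Time passes only in rows, so rows that repeat a pose let the fingers close. It gives the time, the measured TCP pose, the force and the opening at its end, in the units of the state.
- observe(): the state, without advancing time (a new reading comes with each control period).
- snapshot(name): name is "scene" or "top" or "wrist"; returns (picture, depth): 420x560x3 uint8, blue, green, red; 420x560 float32, m along the optical axis (not along the pixel's ray), 0 where there is no reading.
- camera_params(name): a dict with "mtx" (3x3 intrinsics, pixels), "view" (4x4, takes a point from world to camera coordinates); the wrist camera has in their place "mount" (4x4, takes a point from camera to tool coordinates, whose origin is the TCP and whose axes are the flange's). Camera axes: x right, y down, z forward; pixel columns grow to the right and rows downward; lengths in m; the calibration is good to about 2 mm. The wrist camera is an equidistant fisheye: a pixel r from the principal point sees the ray r / f radians off the axis. A picture is of the moment at which its call begins: read the wrist's pose just before it. camera_params takes no time and is no camera call.
- job_done(): hands the job in, once; it reports no verdict.
Trained networks look in the newest picture that a camera, given by its name, has taken for a name from the list of things; names that differ only in an ending like _2 or _b are one class to them, and where a whole thing is asked for, a point or a joint stands for the part that bears it (a point fixed in the world has none). Each returns a list of dicts, best first, with "score" (0 to 1); they miss things now and then, are a little off and sometimes report something else, mostly with a low value. They report only what shows in the picture. A call takes as long as a camera call.
- spot_in(camera, query): "bbox" ([centre column, centre row, width, height] in pixels, round what is visible of it).
- cut_out(camera, query): "mask" (420x560 bool, what is visible of it) and "bbox" ([centre column, centre row, width, height] in pixels, round what is visible of it).
- spot_point(camera, query): "at" ([row, column] in pixels: a listed point, or the origin of a listed thing).
The state is a dict: "clock": time; "qpos": joint angles; "joint_velocities": joint speeds; "joint_efforts": joint torques, N m; "eef_pos": TCP position; "ee_rot": TCP orientation; "force": force on the tool from outside, world axes, zero at the start; "wrist_torque": the same for the moment, N m; "width": opening from 0.0 (shut) to 1.0 (fully open).
Only numpy, scipy, OpenCV 4.12 (cv2) and the standard library are available. Lean on these libraries where they do the work, as an engineer would, in place of code of your own. Each camera call takes 0.05 s, during which the arm holds its last target. There are 200 camera calls.

## Working session

There is one attempt and no reset: what is moved stays moved. The work goes in short steps, Python scripts to look and compute and a tool call to move; the robot and the scene stay as the last step left them, time stands still between calls to the robot, and variables do not carry over. Pictures are saved under pics/ and viewed, about 12 in all and at most 16, crops included, and the job is handed in when it is done.

Besides the shell and the picture viewer there is one more tool, called after "Request:" as name(argument=value, ...), one argument or row to a line, values as JSON. step_arm: Moves the arm, as the interface text tells. Its arguments: {"type":"object","properties":{"rows":{"type":"array","items":{"type":"array","items":{"type":"number"}}},"gripper":{"type":"number"},"newtons":{"type":"number"}},"required":["rows"]}

```bash
mkdir -p pics; ls; python3 - <<'E'
from station import *
import cv2,numpy as np
o=observe();print(o)
for n in("scene","top"):
    p,d=snapshot(n);cv2.imwrite(f"pics/{n}0.png",p);np.save(f"{n}_d.npy",d)
    c=camera_params(n);print(n,c)
    for q in("carrier","tray","tool_mat","drift","kidney_dish","shield_1","pin_1","needle_box","survey_meter"):
        print(q,[(round(r["score"],2),np.round(r["bbox"]).tolist()) for r in spot_in(n,q)[:6]])
    for q in("drift_tip","drift","pin_home_1","place_1","carrier","tray","kidney_dish"):
        print(q,[(round(r["score"],2),np.round(r["at"]).tolist()) for r in spot_point(n,q)[:4]])
print(camera_params("wrist"))
E
```

```text
pics
{'clock': 0.0, 'qpos': array([-1.44428246e+00,  2.63524389e-01, -4.89420497e-02,  1.25938043e+00,
       -3.08532306e-05,  1.41550093e+00]), 'joint_velocities': array([-0.00040717,  0.00070224, -0.00121235, -0.00035095,  0.00097283,
       -0.00084946]), 'joint_efforts': array([-2.04356174e-04, -6.37622452e+01,  3.84560001e+01,  1.38619207e-02,
       -1.22937881e-04, -1.06905060e-05]), 'eef_pos': array([ 0.14595353, -0.50402233,  0.23082245]), 'ee_rot': array([[ 9.60553873e-01,  2.78093925e-01, -1.63160427e-04],
       [ 2.78093941e-01, -9.60553321e-01,  1.03825224e-03],
       [ 1.32007349e-04, -1.04267113e-03, -9.99999448e-01]]), 'force': array([ 0.18110813, -0.15679682, -0.68721086]), 'wrist_torque': array([-0.00606059, -0.04496233,  0.0595023 ]), 'width': 1.001768316459954}
scene {'mtx': array([[501.43185827,   0.        , 276.96961028],
       [  0.        , 501.43185827, 208.5199232 ],
       [  0.        ,   0.        ,   1.        ]]), 'view': array([[-0.82277817, -0.56834262, -0.00476961,  0.45254387],
       [-0.47077262,  0.68618193, -0.55455162,  0.34966919],
      
[... 2636 characters left out ...]
56.0, 236.0]), (0.61, [238.0, 364.0])]
carrier [(0.82, [231.0, 238.0])]
tray [(0.98, [229.0, 372.0]), (0.56, [234.0, 162.0])]
kidney_dish [(0.97, [230.0, 162.0]), (0.33, [187.0, 333.0])]
{'mtx': array([[325.1922621 ,   0.        , 277.75080849],
       [  0.        , 325.1922621 , 206.76768859],
       [  0.        ,   0.        ,   1.        ]]), 'mount': array([[ 3.25643325e-05, -9.64022894e-01, -2.65819221e-01,
         6.77697456e-02],
       [ 9.99999664e-01,  2.49255237e-04, -7.81446250e-04,
         5.26438664e-04],
       [ 8.19588909e-04, -2.65819106e-01,  9.64022578e-01,
        -1.43262543e-01],
       [ 0.00000000e+00,  0.00000000e+00,  0.00000000e+00,
         1.00000000e+00]])}
```

```bash
cat > h.py <<'E'
from station import *
import cv2,numpy as np
def ray(name,u,v,st=None):
    c=camera_params(name);K=c["mtx"]
    x=(u-K[0,2])/K[0,0];y=(v-K[1,2])/K[1,1]
    if name=="wrist":
        th=np.hypot(x,y);s=np.sin(th)/th if th>1e-9 else 1
        d=np.array([x*s,y*s,np.cos(th)]);M=c["mount"]
        T=np.eye(4);T[:3,:3]=st["ee_rot"];T[:3,3]=st["eef_pos"];A=T@M
    else:
        d=np.array([x,y,1.]);A=np.linalg.inv(c["view"])
    return A[:3,3],A[:3,:3]@d
def at_z(name,u,v,z,st=None):
    o,d=ray(name,u,v,st);return o+d*(z-o[2])/d[2]
def cloud(name,depth,st=None):
    v,u=np.nonzero(depth>0);z=depth[v,u]
    c=camera_params(name);K=c["mtx"];x=(u-K[0,2])/K[0,0];y=(v-K[1,2])/K[1,1]
    if name=="wrist":
        th=np.hypot(x,y);t=np.where(th>1e-9,np.tan(th)/np.maximum(th,1e-9),1)
        P=np.c_[x*t*z,y*t*z,z];T=np.eye(4);T[:3,:3]=st["ee_rot"];T[:3,3]=st["eef_pos"];A=T@c["mount"]
    else: P=np.c_[x*z,y*z,z];A=np.linalg.inv(c["view"])
    W=P@A[:3,:3].T+A[:3,3]
    return W,u,v
def proj(name,P,st=None):
    P=np.atleast_2d(P);c=camera_params(name);K=c["mtx"]
    if name=="wrist":
        T=np.eye(4);T[:3,:3]=st["ee_rot"];T[:3,3]=st["eef_pos"];V=np.linalg.inv(T@c["mount"])
    else: V=c["view"]
    q=P@V[:3,:3].T+V[:3,3]
    if name=="wrist":
        r=np.hypot(q[:,0],q[:,1]);th=np.arctan2(r,q[:,2]);x=q[:,:2]/r[:,None]*th[:,None]
    else: x=q[:,:2]/q[:,2:]
    return x*[K[0,0],K[1,1]]+K[:2,2]
E
python3 - <<'E'
from h import *
a=cv2.imread("pics/top0.png")[150:310,110:420];b=cv2.imread("pics/scene0.png")[100:390,130:410]
cv2.imwrite("pics/top0c.png",cv2.resize(a,None,fx=2.5,fy=2.5,interpolation=2))
cv2.imwrite("pics/sc0c.png",cv2.resize(b,None,fx=2,fy=2,interpolation=2))
for n,(u,v),z in [("tray",(372,229),0),("dish",(162,230),.01),("p1",(234,206),.095),("p2",(233,234),.095),("p3",(236,256),.095),("tip",(287,223),.013),("drift",(321,234),.013),("box",(332,188),.048),("met",(293,175),.056),("mat",(313,234),.003),("carr",(238,231),0)]:
    print(n,at_z("top",u,v,z).round(3))
d=np.load("top_d.npy");W,u,v=cloud("top",d);
m=(W[:,2]>.1)&(W[:,2]<.125)&(W[:,0]>.1)&(u>200)&(u<280);print(W[m][:,:2].min(0),W[m][:,:2].max(0),m.sum())
q=W[m][:,:2].astype(np.float32);print(cv2.minAreaRect(q))
E
```

```text
tray [ 0.514 -0.378  0.   ]
dish [0.523 0.332 0.01 ]
p1 [0.586 0.081 0.095]
p2 [0.496 0.085 0.095]
p3 [0.425 0.076 0.095]
tip [ 0.538 -0.09   0.013]
drift [ 0.499 -0.203  0.013]
box [ 0.648 -0.242  0.048]
met [ 0.693 -0.113  0.056]
mat [ 0.5   -0.177  0.003]
carr [0.516 0.076 0.   ]
[ 0.38411221 -0.00167226] [0.7475498  0.12574113] 874
((0.5678393840789795, 0.07633131742477417), (0.1107780709862709, 0.3761293888092041), 82.8053207397461)
```

View pics/top0c.png

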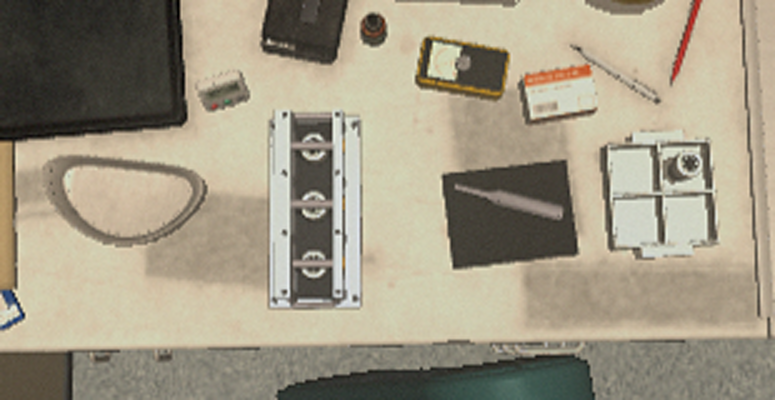

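View pics/sc0c.png

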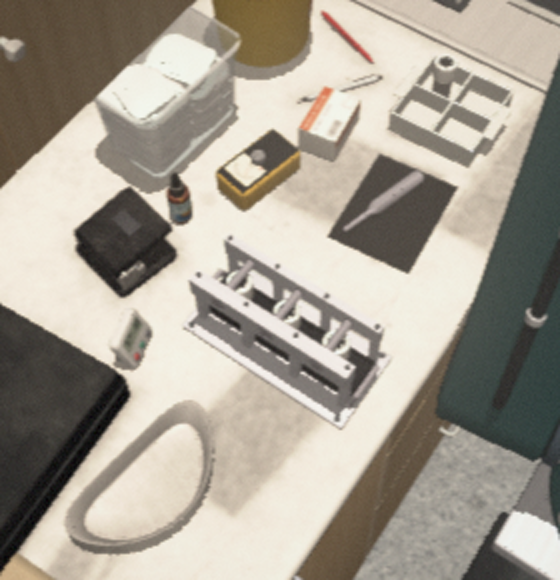

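Request:
step_arm(
  rows=[
    [0.2, -0.095, -0.02, -0.48],
    [0.2, -0.095, -0.02, -0.48],
    [0.2, -0.095, -0.02, -0.48],
    [0.2, -0.095, -0.02, -0.48],
    [0.2, -0.095, -0.02, -0.48],
    [0.432, -0.202, -0.02, -0.96],
    [0.432, -0.202, -0.02, -0.96],
    [0.432, -0.202, -0.02, -0.96],
    [0.432, -0.202, -0.02, -0.96],
    [0.432, -0.202, -0.02, -0.96],
  ],
  gripper=0.4,
)

```text
clock: 2.53
eef_pos: [0.4599, -0.2284, 0.2512]
ee_rot: [[0.316, 0.949, 0.0], [0.949, -0.316, -0.0], [-0.0, 0.0, -1.0]]
force: [0.1, -1.0, 0.1]
width: 0.599
```

```bash
cat >> h.py <<'E'
def need(xy,z,yaw):
    s=observe();R=s["ee_rot"];y0=np.arctan2(R[1,0],R[0,0])
    d=R.T@(np.array([*xy,z])-s["eef_pos"]);t=-(yaw-y0);t=(t+np.pi)%(2*np.pi)-np.pi
    print("pos",s["eef_pos"].round(4),"yaw",round(np.degrees(y0),1),"t",round(s["clock"],1),"w",round(s["width"],3),"F",s["force"].round(1),"-> need",d.round(4),"twist",round(t,3))
E
python3 - <<'E'
from h import *
need((.505,-.19),.25,np.radians(71))
E
```

```text
pos [ 0.4599 -0.2284  0.2512] yaw 71.6 t 2.5 w 0.599 F [ 0.1 -1.   0.1] -> need [0.0507 0.0306 0.0012] twist 0.01
```

```bash
python3 - <<'E'
from h import *
s=observe();p,d=snapshot("wrist");cv2.imwrite("pics/w1.png",p);np.save("w1_d.npy",d)
for q in("drift","drift_tip"):
    for r in spot_point("wrist",q)[:3]:
        v,u=r["at"];print(q,round(r["score"],2),(u,v),at_z("wrist",u,v,.013,s).round(4))
for r in cut_out("wrist","drift")[:2]:
    m=r["mask"];v,u=np.nonzero(m);P=np.array([at_z("wrist",a,b,.016,s)[:2] for a,b in zip(u,v)])
    c=P.mean(0);w,V=np.linalg.eigh(np.cov((P-c).T));a=V[:,1]*np.sign(V[1,1]);t=(P-c)@a
    lo,hi=t.min(),t.max();print("mask",round(r["score"],2),len(u),"ang",np.degrees(np.arctan2(a[1],a[0])).round(1),"butt",(c+lo*a).round(4),"tip",(c+hi*a).round(4),"len",(hi-lo).round(4))
W,u,v=cloud("top",np.load("top_d.npy"))
m=(abs(W[:,2]-.113)<.006)&(abs(W[:,0]-.51)<.2)&(abs(W[:,1]-.08)<.08);print(m.sum(),cv2.minAreaRect(W[m][:,:2].astype(np.float32)))
W,u,v=cloud("scene",np.load("scene_d.npy"))
m=(abs(W[:,2]-.113)<.006)&(abs(W[:,0]-.51)<.16)&(abs(W[:,1]-.08)<.08);print(m.sum(),cv2.minAreaRect(W[m][:,:2].astype(np.float32)))
print([(r["score"],at_z("scene",r["at"][1],r["at"][0],.013).round(3)) for r in spot_point("scene","drift_tip")+spot_point("scene","drift")])
E
```

```text
drift 0.97 (311.2, 146.7) [ 0.5089 -0.2074  0.013 ]
drift 0.39 (294.0, 127.7) [ 0.4966 -0.1799  0.013 ]
drift 0.18 (337.3, 296.9) [ 0.4854 -0.4118  0.013 ]
drift_tip 0.74 (307.2, 55.3) [ 0.5383 -0.1028  0.013 ]
drift_tip 0.51 (354.3, 266.4) [ 0.5187 -0.374   0.013 ]
mask 0.55 1804 ang 75.0 butt [ 0.4969 -0.2501] tip [ 0.5358 -0.1048] len 0.1504
694 ((0.5038884282112122, 0.08261442929506302), (0.08577551692724228, 0.2397329956293106), 89.84232330322266)
1279 ((0.5073148012161255, 0.08512647449970245), (0.0896705612540245, 0.2408536970615387), 89.74807739257812)
[(0.58, array([ 0.528, -0.106,  0.013])), (0.31, array([ 0.511, -0.212,  0.013])), (0.83, array([ 0.517, -0.215,  0.013]))]
```

View pics/w1.png

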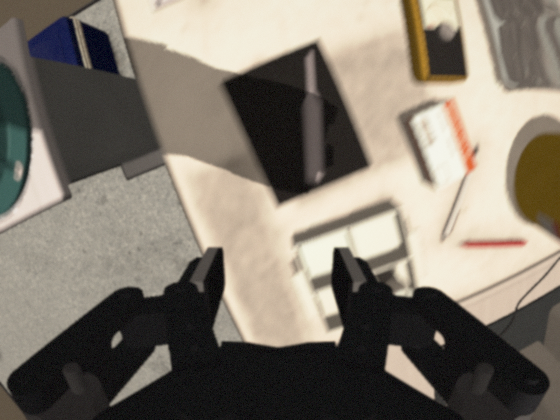

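Request:
step_arm(
  rows=[
    [0.037, 0.039, 0.04, -0.06],
    [0.037, 0.039, 0.08, -0.06],
    [0.037, 0.039, 0.12, -0.06],
    [0.037, 0.039, 0.16, -0.06],
    [0.037, 0.039, 0.19, -0.06],
    [0.037, 0.039, 0.215, -0.06],
    [0.037, 0.039, 0.23, -0.06],
    [0.037, 0.039, 0.24, -0.06],
    [0.037, 0.039, 0.246, -0.06],
    [0.037, 0.039, 0.246, -0.06],
  ],
)

```text
clock: 3.67
eef_pos: [0.507, -0.2084, 0.0046]
ee_rot: [[0.267, 0.964, -0.001], [0.964, -0.267, 0.0], [0.0, -0.001, -1.0]]
force: [-0.3, -0.0, 0.8]
width: 0.597
```

```bash
python3 - <<'E'
from h import *
need((.509,-.206),.005,np.radians(75))
s=observe();p,d=snapshot("wrist");cv2.imwrite("pics/w2.png",p)
E
```

```text
pos [ 0.507  -0.2084  0.0046] yaw 74.5 t 3.7 w 0.597 F [-0.3 -0.   0.8] -> need [ 0.0029  0.0013 -0.0004] twist -0.009
```

View pics/w2.png

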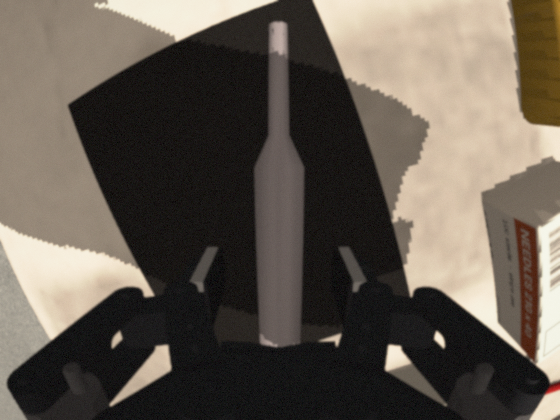

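Request:
step_arm(
  rows=[
    [0, 0, 0, 0],
    [0, 0, 0, 0],
    [0, 0, 0, 0],
    [0, 0, 0, 0],
    [0, 0, 0, 0],
    [0, 0, 0, 0],
    [0, 0, -0.02, 0],
    [0, 0, -0.06, 0],
    [0, 0, -0.1, 0],
    [0, 0, -0.14, 0],
  ],
  gripper=1,
  newtons=100,
)

```text
clock: 4.55
eef_pos: [0.507, -0.2074, 0.1471]
ee_rot: [[0.266, 0.964, -0.0], [0.964, -0.266, 0.0], [0.0, -0.0, -1.0]]
force: [1.5, -0.9, -2.8]
width: 0.208
```

```bash
python3 - <<'E'
from h import *
# pin1 hole at x=.505-.076, tip 60mm short
need((.43,-.02-.105-.02),.146,np.pi/2)
E
```

```text
pos [ 0.507  -0.2074  0.1471] yaw 74.6 t 4.5 w 0.208 F [ 1.5 -0.9 -2.8] -> need [ 0.0397 -0.0908  0.0011] twist -0.269
```

Request:
step_arm(
  rows=[
    [0.01, -0.025, 0, -0.09],
    [0.02, -0.05, 0, -0.18],
    [0.03, -0.07, 0, -0.27],
    [0.04, -0.085, 0, -0.27],
    [0.04, -0.09, 0, -0.27],
    [0.04, -0.09, 0, -0.27],
  ],
)

```text
clock: 5.05
eef_pos: [0.4307, -0.1448, 0.1456]
ee_rot: [[-0.001, 1.0, 0.0], [1.0, 0.001, -0.0], [-0.0, 0.0, -1.0]]
force: [0.6, 0.1, -2.4]
width: 0.205
```

```bash
python3 - <<'E'
from h import *
need((.43,-.145),.085,np.pi/2)
s=observe();p,d=snapshot("wrist");cv2.imwrite("pics/w3.png",p);np.save("w3_d.npy",d)
for r in spot_point("wrist","drift_tip")[:2]:
    v,u=r["at"];print("tip",round(r["score"],2),(u,v),at_z("wrist",u,v,s["eef_pos"][2]+.009,s).round(4))
for r in spot_point("wrist","pin_home_1")[:4]:
    v,u=r["at"];print("home",round(r["score"],2),(u,v),at_z("wrist",u,v,.095,s).round(4))
W,u,v=cloud("wrist",d,s)
m=(abs(W[:,2]-.113)<.004)&(abs(W[:,0]-.51)<.16)&(abs(W[:,1]-.085)<.06)
print(m.sum(),cv2.minAreaRect(W[m][:,:2].astype(np.float32)),np.median(W[m][:,2]))
m=(W[:,2]>.1)&(W[:,2]<.17)&(W[:,1]>-.13)&(W[:,1]<0)&(abs(W[:,0]-s["eef_pos"][0])<.03)
Q=W[m];
for y in np.arange(-.12,-.02,.01):
    k=abs(Q[:,1]-y)<.005
    if k.sum()>5: print(round(y,3),k.sum(),np.median(Q[k],0).round(4),np.percentile(Q[k][:,2],95).round(4))
E
```

```text
pos [ 0.4307 -0.1448  0.1456] yaw 90.1 t 5.0 w 0.205 F [ 0.6  0.1 -2.4] -> need [-0.0002 -0.0007  0.0606] twist 0.001
tip 0.81 (276.5, 27.7) [ 0.4308 -0.039   0.1546]
0 ((0.0, 0.0), (0.0, 0.0), 0.0) nan
-0.12 1082 [ 0.4311 -0.1199  0.162 ] 0.1635
-0.11 1141 [ 0.4311 -0.1099  0.1619] 0.1636
-0.1 1208 [ 0.4311 -0.0999  0.1618] 0.1635
-0.09 840 [ 0.431  -0.0908  0.1585] 0.1613
-0.08 496 [ 0.431  -0.0802  0.1565] 0.1578
-0.07 490 [ 0.431  -0.07    0.1563] 0.1578
-0.06 476 [ 0.4314 -0.06    0.1561] 0.1576
-0.05 440 [ 0.431  -0.05    0.1561] 0.1577
-0.04 289 [ 0.4306 -0.0415  0.1561] 0.1575
  return _methods._mean(a, axis=axis, dtype=dtype,
  ret = ret.dtype.type(ret / rcount)
```

View pics/w3.png

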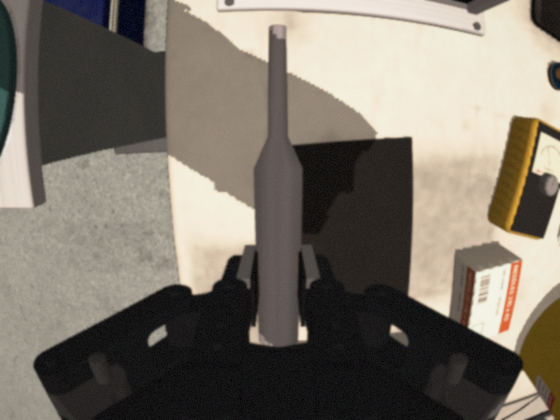

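Request:
step_arm(
  rows=[
    [0.02, 0.01, -0.04, 0],
    [0.04, 0.02, -0.08, 0],
    [0.07, 0.04, -0.1, 0],
    [0.11, 0.04, -0.1, 0],
    [0.14, 0.04, -0.1, 0],
    [0.14, 0.04, -0.1, 0],
    [0.14, 0.04, -0.1, 0],
  ],
)

```text
clock: 5.78
eef_pos: [0.472, -0.0041, 0.2449]
ee_rot: [[-0.004, 1.0, 0.0], [1.0, 0.004, -0.0], [-0.0, 0.0, -1.0]]
force: [-1.1, -0.6, -2.7]
width: 0.208
```

```bash
python3 - <<'E'
from h import *
need((.43,-.145),.085,np.pi/2)
s=observe();p,d=snapshot("wrist");cv2.imwrite("pics/w4.png",p);np.save("w4_d.npy",d)
for q,z in(("pin_home_1",.095),("shield_1",.0),("pin_1",.095)):
  for r in spot_point("wrist",q)[:4]:
    v,u=r["at"];print(q,round(r["score"],2),(u,v),at_z("wrist",u,v,z,s).round(4))
W,u,v=cloud("wrist",d,s)
m=(abs(W[:,2]-.113)<.004)&(abs(W[:,0]-.51)<.16)&(abs(W[:,1]-.085)<.06)
print(m.sum(),cv2.minAreaRect(W[m][:,:2].astype(np.float32)),np.median(W[m][:,2]))
Q=W[m]
print(np.histogram(Q[:,1],bins=np.arange(.02,.145,.004)))
# pins: top of shank at z~.101, within the channel
m=(abs(W[:,2]-.099)<.004)&(abs(W[:,1]-.08)<.024)&(abs(W[:,0]-.51)<.11)
print(m.sum(),np.histogram(W[m][:,0],bins=np.arange(.40,.62,.01)))
E
```

```text
pos [ 0.472  -0.0041  0.2449] yaw 90.2 t 5.8 w 0.208 F [-1.1 -0.6 -2.7] -> need [-0.1407 -0.0425  0.1599] twist 0.004
pin_home_1 0.93 (229.8, 96.0) [0.4294 0.0846 0.095 ]
pin_home_1 0.92 (394.3, 99.8) [0.5801 0.0852 0.095 ]
pin_home_1 0.68 (318.4, 98.5) [0.5085 0.0824 0.095 ]
shield_1 0.94 (374.2, 109.2) [0.5889 0.0791 0.    ]
shield_1 0.88 (306.9, 107.9) [0.5065 0.0772 0.    ]
shield_1 0.87 (245.4, 106.8) [0.434  0.0783 0.    ]
pin_1 0.95 (230.5, 92.7) [0.4301 0.0876 0.095 ]
pin_1 0.64 (399.7, 99.6) [0.5855 0.0859 0.095 ]
9199 ((0.5067789554595947, 0.08371858298778534), (0.0872131809592247, 0.24175451695919037), 89.66804504394531) 0.11314003947333118
(array([   0,    0,    0,    0,   17,  970, 1080, 1126,  155,    0,    0,
          0,    0,    0,    0,    0,    0,    0,    0,    0,    0,  642,
       1111, 1108, 1100, 1092,  798,    0,    0,    0,    0]), array([0.02 , 0.024, 0.028, 0.032, 0.036, 0.04 , 0.044, 0.048, 0.052,
       0.056, 0.06 , 0.064, 0.068, 0.072, 0.076, 0.08 , 0.084, 0.088,
       0.092, 0.096, 0.1  , 0.104, 0.108, 0.112, 0.116, 0.12 , 0.124,
       0.128, 0.132, 0.136, 0.14 , 0.144]))
2026 (array([  0,   0, 259, 445,   0,   0,   0,   0,   0,   0, 571, 129,   0,
         0,   0,   0,   0, 253, 369,   0,   0]), array([0.4 , 0.41, 0.42, 0.43, 0.44, 0.45, 0.46, 0.47, 0.48, 0.49, 0.5 ,
       0.51, 0.52, 0.53, 0.54, 0.55, 0.56, 0.57, 0.58, 0.59, 0.6 , 0.61]))
```

View pics/w4.png

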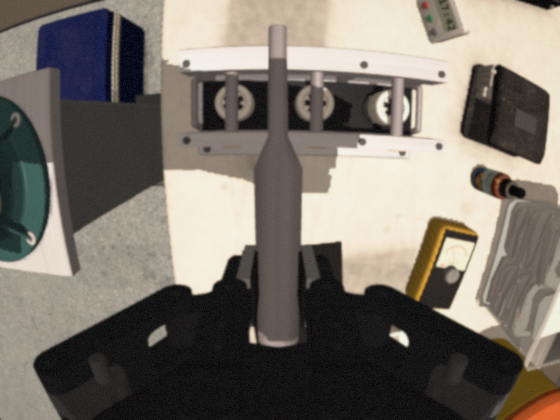

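```bash
python3 - <<'E'
from h import *
s=observe();W,u,v=cloud("wrist",np.load("w4_d.npy"),s)
R=(abs(W[:,2]-.113)<.004)&(abs(W[:,0]-.507)<.13)
for lo,hi in((.035,.056),(.1,.132)):
    Q=W[R&(W[:,1]>lo)&(W[:,1]<hi)]
    p=[(x,np.percentile(Q[abs(Q[:,0]-x)<.01][:,1],[2,98]).round(4).tolist()) for x in(.41,.43,.46,.506,.55,.58,.6) if (abs(Q[:,0]-x)<.01).sum()>10];print(p,Q[:,0].min(),Q[:,0].max())
for x in(.43,.507,.583):
    Q=W[(W[:,2]>.093)&(W[:,2]<.103)&(abs(W[:,1]-.079)<.024)&(abs(W[:,0]-x)<.02)]
    print(x,Q.mean(0).round(4),[ (np.round(np.percentile(Q[abs(Q[:,1]-y)<.006][:,0],[2,98]),4).tolist()) for y in(.062,.079,.096)],np.percentile(Q[:,2],95).round(4))
E
```

```text
[(0.41, [0.039, 0.0506]), (0.43, [0.0389, 0.0507]), (0.46, [0.0391, 0.0502]), (0.506, [0.0384, 0.0497]), (0.55, [0.038, 0.0497]), (0.58, [0.0379, 0.0492]), (0.6, [0.0372, 0.0488])] 0.3861180842980653 0.6262837060502862
[(0.41, [0.1051, 0.1252]), (0.43, [0.1048, 0.1247]), (0.46, [0.1049, 0.1249]), (0.506, [0.104, 0.1239]), (0.55, [0.1038, 0.124]), (0.58, [0.1034, 0.1233]), (0.6, [0.1033, 0.1233])] 0.3859328837038221 0.6278518291922751
0.43 [0.4311 0.0789 0.0995] [[0.4251, 0.4365], [0.4249, 0.436], [0.4252, 0.4368]] 0.1014
0.507 [0.5059 0.0788 0.0994] [[0.5005, 0.5122], [0.5006, 0.5112], [0.5006, 0.5121]] 0.1014
0.583 [0.5811 0.079  0.0991] [[0.5762, 0.587], [0.5765, 0.5873], [0.5766, 0.5874]] 0.1013
```

Request:
step_arm(
  rows=[
    [-0.03, -0.01, 0, 0.012],
    [-0.06, -0.03, 0.02, 0.012],
    [-0.072, -0.041, 0.05, 0.012],
    [-0.072, -0.041, 0.08, 0.012],
    [-0.072, -0.041, 0.11, 0.012],
    [-0.072, -0.041, 0.14, 0.012],
    [-0.072, -0.041, 0.155, 0.012],
    [-0.072, -0.041, 0.157, 0.012],
    [-0.072, -0.041, 0.157, 0.012],
  ],
)

```text
clock: 6.73
eef_pos: [0.4299, -0.0779, 0.0877]
ee_rot: [[0.012, 1.0, -0.001], [1.0, -0.012, 0.001], [0.0, -0.001, -1.0]]
force: [-0.3, -0.4, -1.6]
width: 0.206
```

```bash
cat > tip.py <<'E'
from h import *
s=observe();p,d=snapshot("wrist");cv2.imwrite("pics/tip.png",p)
W,u,v=cloud("wrist",d,s);e=s["eef_pos"]
Q=W[(abs(W[:,0]-e[0])<.012)&(W[:,2]>e[2]-.005)&(W[:,2]<e[2]+.03)]
for a in(.03,.055,.07,.085,.1):
    k=Q[abs(Q[:,1]-e[1]-a)<.006]
    if len(k)>9: print(a,k.mean(0).round(4),np.percentile(k[:,2],95).round(4))
T=Q[(Q[:,1]<e[1]+.12)];print("tip end dy",np.percentile(T[:,1]-e[1],99.5).round(4))
E
python3 - <<'E'
from h import *
need((.4305,-.076),.0875,np.radians(89.5))
E
python3 tip.py
```

```text
pos [ 0.4299 -0.0779  0.0877] yaw 89.3 t 6.7 w 0.206 F [-0.3 -0.4 -1.6] -> need [0.0019 0.0005 0.0002] twist -0.004
0.03 [ 0.431  -0.0478  0.1034] 0.1057
0.055 [ 0.4311 -0.0237  0.1008] 0.1039
0.07 [ 0.4315 -0.0079  0.0985] 0.0999
0.085 [0.4317 0.0071 0.0983] 0.0999
0.1 [0.4315 0.022  0.0982] 0.0997
tip end dy 0.119
```

View pics/tip.png

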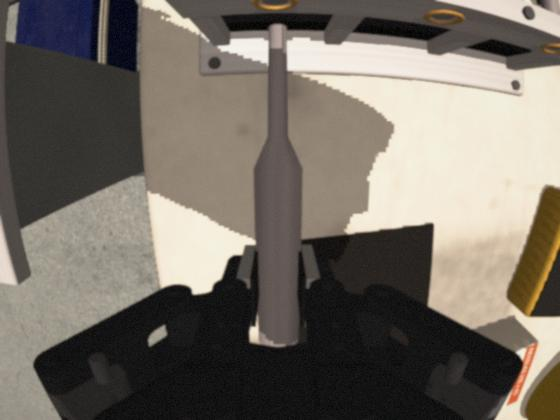

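Request:
step_arm(
  rows=[
    [0.006, 0, 0, 0],
    [0.011, 0, 0, 0],
    [0.016, 0, 0, 0],
    [0.021, 0, 0, 0],
    [0.026, 0, 0, 0],
    [0.031, 0, 0, 0],
    [0.037, 0, 0, 0],
    [0.043, 0, 0, 0],
    [0.049, 0, 0, 0],
    [0.053, 0, 0, 0],
  ],
)

```text
clock: 7.62
eef_pos: [0.4318, -0.0246, 0.0891]
ee_rot: [[0.011, 1.0, 0.002], [1.0, -0.011, -0.003], [-0.003, 0.002, -1.0]]
force: [0.4, -10.9, -2.0]
width: 0.203
```

```bash
python3 - <<'E'
from h import *
need((.4305,-.025),.0875,np.radians(89.5))
p,d=snapshot("scene");W,u,v=cloud("scene",d)
Q=W[(abs(W[:,0]-.431)<.018)&(W[:,1]>.13)&(W[:,1]<.2)&(abs(W[:,2]-.095)<.015)]
print(len(Q),Q.min(0) if len(Q) else 0,Q.max(0) if len(Q) else 0,Q.mean(0) if len(Q) else 0)
E
```

```text
pos [ 0.4318 -0.0246  0.0891] yaw 89.4 t 7.6 w 0.203 F [  0.4 -10.9  -2. ] -> need [-0.0004 -0.0013  0.0015] twist -0.002
93 [0.41945369 0.13108267 0.089115  ] [0.43866701 0.16964159 0.10627384] [0.42870787 0.15356545 0.09900672]
```

Request:
step_arm(
  rows=[
    [-0.02, 0, 0, 0],
    [-0.04, 0, 0, 0],
    [-0.055, 0, 0, 0],
    [-0.056, 0.03, 0, 0],
    [-0.055, 0.06, 0, 0],
    [-0.055, 0.0745, 0, 0],
    [-0.055, 0.0745, 0, 0],
    [-0.055, 0.0745, 0, 0],
  ],
)

```text
clock: 8.33
eef_pos: [0.5053, -0.0796, 0.0882]
ee_rot: [[0.01, 1.0, 0.0], [1.0, -0.01, 0.0], [0.0, 0.0, -1.0]]
force: [-0.8, -0.1, -2.2]
width: 0.203
```

```bash
python3 - <<'E'
from h import *
need((.5043,-.078),.0875,np.radians(89.5))
E
python3 tip.py
```

```text
pos [ 0.5053 -0.0796  0.0882] yaw 89.4 t 8.3 w 0.203 F [-0.8 -0.1 -2.2] -> need [ 0.0016 -0.0011  0.0007] twist -0.001
0.03 [ 0.5062 -0.0495  0.1039] 0.1063
0.055 [ 0.5064 -0.0254  0.1012] 0.1044
0.07 [ 0.5067 -0.0097  0.099 ] 0.1005
0.085 [0.5068 0.0054 0.0988] 0.1004
0.1 [0.5067 0.0202 0.0987] 0.1002
tip end dy 0.1198
```

View pics/tip.png

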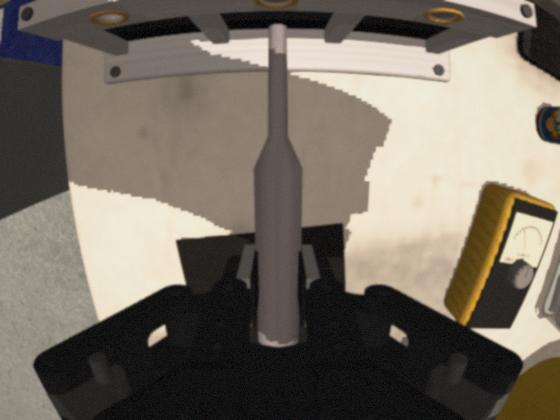

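Request:
step_arm(
  rows=[
    [0.006, -0.001, 0, 0],
    [0.012, -0.001, 0, 0],
    [0.017, -0.001, 0, 0],
    [0.022, -0.001, 0, 0],
    [0.027, -0.001, 0, 0],
    [0.032, -0.001, 0, 0],
    [0.038, -0.001, 0, 0],
    [0.044, -0.001, 0, 0],
    [0.05, -0.001, 0, 0],
    [0.055, -0.001, 0, 0],
  ],
)

```text
clock: 9.22
eef_pos: [0.5041, -0.0254, 0.0884]
ee_rot: [[0.011, 1.0, 0.0], [1.0, -0.011, -0.003], [-0.003, 0.0, -1.0]]
force: [-0.6, -10.4, -1.6]
width: 0.21
```

Request:
step_arm(
  rows=[
    [-0.02, 0, 0, 0],
    [-0.04, 0, 0, 0],
    [-0.055, 0, 0, 0],
    [-0.056, 0.03, 0, 0],
    [-0.055, 0.06, 0, 0],
    [-0.055, 0.0745, 0, 0],
    [-0.055, 0.0745, 0, 0],
    [-0.055, 0.0745, 0, 0],
  ],
)

```text
clock: 9.88
eef_pos: [0.5781, -0.0802, 0.0878]
ee_rot: [[0.01, 1.0, -0.001], [1.0, -0.01, 0.0], [0.0, -0.001, -1.0]]
force: [-0.2, -0.6, -2.5]
width: 0.205
```

```bash
python3 - <<'E'
from h import *
need((.579,-.078),.0875,np.radians(89.5))
E
python3 tip.py
python3 - <<'E'
from h import *
p,d=snapshot("scene");W,u,v=cloud("scene",d)
for x in(.431,.506,.581):
    Q=W[(abs(W[:,0]-x)<.018)&(W[:,1]>.13)&(W[:,1]<.2)&(abs(W[:,2]-.095)<.015)]
    print(len(Q),Q.min(0) if len(Q) else 0,Q.max(0) if len(Q) else 0)
E
```

```text
pos [ 0.5781 -0.0802  0.0878] yaw 89.4 t 9.9 w 0.205 F [-0.2 -0.6 -2.5] -> need [0.0022 0.0008 0.0003] twist -0.002
0.03 [ 0.5791 -0.0502  0.1035] 0.1058
0.055 [ 0.5792 -0.026   0.1008] 0.1039
0.07 [ 0.5795 -0.0103  0.0985] 0.1
0.085 [0.5797 0.0047 0.0983] 0.0999
0.1 [0.5795 0.0196 0.0983] 0.0997
tip end dy 0.1198
95 [0.41938081 0.13006175 0.08341797] [0.43762973 0.17066688 0.10685809]
91 [0.50064496 0.13059001 0.08866774] [0.51975659 0.17158663 0.10624785]
0 0 0
```

Request:
step_arm(
  rows=[
    [0.006, 0.0015, 0, 0],
    [0.012, 0.0015, 0, 0],
    [0.017, 0.0015, 0, 0],
    [0.022, 0.0015, 0, 0],
    [0.027, 0.0015, 0, 0],
    [0.032, 0.0015, 0, 0],
    [0.038, 0.0015, 0, 0],
    [0.044, 0.0015, 0, 0],
    [0.05, 0.0015, 0, 0],
    [0.056, 0.0015, 0, 0],
  ],
)

```text
clock: 10.82
eef_pos: [0.5802, -0.0254, 0.0883]
ee_rot: [[0.012, 1.0, 0.0], [1.0, -0.012, -0.003], [-0.003, 0.0, -1.0]]
force: [0.1, -10.2, -2.1]
width: 0.207
```

Request:
step_arm(
  rows=[
    [-0.02, 0, 0, 0],
    [-0.05, 0, 0, 0],
    [-0.08, -0.01, 0, 0.05],
    [-0.11, -0.03, 0, 0.1],
    [-0.14, -0.05, 0, 0.2],
    [-0.17, -0.072, 0.01, 0.25],
    [-0.182, -0.072, 0.02, 0.25],
    [-0.182, -0.072, 0.02, 0.25],
    [-0.182, -0.072, 0.02, 0.25],
  ],
)

```text
clock: 11.57
eef_pos: [0.5061, -0.2058, 0.0679]
ee_rot: [[0.259, 0.966, -0.0], [0.966, -0.259, 0.001], [0.001, -0.001, -1.0]]
force: [-0.7, 0.5, -1.2]
width: 0.204
```

```bash
python3 - <<'E'
from h import *
need((.507,-.208),.006,np.radians(75))
p,d=snapshot("scene");W,u,v=cloud("scene",d)
for x in(.431,.506,.581):
    Q=W[(abs(W[:,0]-x)<.018)&(W[:,1]>.13)&(W[:,1]<.2)&(abs(W[:,2]-.095)<.015)]
    print(len(Q),Q.min(0) if len(Q) else 0,Q.max(0) if len(Q) else 0)
E
```

```text
pos [ 0.5061 -0.2058  0.0679] yaw 75.0 t 11.6 w 0.204 F [-0.7  0.5 -1.2] -> need [-0.0019  0.0014  0.0619] twist 0.0
95 [0.42033344 0.13097698 0.08437365] [0.43794646 0.17129118 0.10735327]
92 [0.49963917 0.13006205 0.08655306] [0.51830942 0.17152406 0.1097978 ]
90 [0.57597774 0.13040079 0.08930474] [0.59531875 0.1713498  0.10863837]
```

Request:
step_arm(
  rows=[
    [-0.002, 0, 0.02, 0],
    [-0.002, 0, 0.04, 0],
    [-0.002, 0, 0.052, 0],
    [-0.002, 0, 0.058, 0],
    [-0.002, 0, 0.061, 0],
    [-0.002, 0, 0.0625, 0],
    [-0.002, 0, 0.0625, 0],
  ],
)

```text
clock: 12.2
eef_pos: [0.5065, -0.2074, 0.0065]
ee_rot: [[0.257, 0.966, 0.001], [0.966, -0.257, -0.0], [0.0, 0.001, -1.0]]
force: [-0.3, -0.3, -2.3]
width: 0.203
```

Request:
step_arm(
  rows=[
    [0, 0, 0, 0],
    [0, 0, 0, 0],
    [0, 0, 0, 0],
    [0, 0, 0, 0],
    [0, 0, -0.02, 0],
    [0, 0, -0.06, 0],
    [0, 0, -0.1, 0],
    [0, 0, -0.14, 0],
    [0, 0, -0.18, 0],
    [0, 0, -0.22, 0],
  ],
  gripper=0.5,
)

```text
clock: 13.03
eef_pos: [0.5054, -0.2078, 0.2279]
ee_rot: [[0.258, 0.966, 0.0], [0.966, -0.258, -0.0], [-0.0, 0.001, -1.0]]
force: [1.7, -1.4, 0.3]
width: 0.499
```

```bash
cat > chk.py <<'E'
from h import *
s=observe();p,d=snapshot("scene");W,u,v=cloud("scene",d)
r=spot_point("scene","drift")[:1]
if r: print("drift",r[0]["score"],at_z("scene",r[0]["at"][1],r[0]["at"][0],.013).round(3))
snapshot("top")
for q in("kidney_dish","needle_box"):
    for r in spot_point("top",q)[:2]: print(q,round(r["score"],2),at_z("top",r["at"][1],r["at"][0],.01).round(3))
E
python3 chk.py; python3 - <<'E'
from h import *
need((.43,.16),.24,np.radians(89.5))
E
```

```text
drift 0.78 [ 0.516 -0.215  0.013]
kidney_dish 0.7 [ 0.541 -0.342  0.01 ]
kidney_dish 0.34 [ 0.485 -0.416  0.01 ]
needle_box 0.4 [ 0.657 -0.246  0.01 ]
pos [ 0.5058 -0.208   0.2252] yaw 75.0 t 13.3 w 0.497 F [-0.3 -0.5 -0.3] -> need [ 0.336  -0.1682 -0.0148] twist -0.252
```

Request:
step_arm(
  rows=[
    [0.04, -0.018, -0.015, -0.1],
    [0.08, -0.036, -0.015, -0.2],
    [0.12, -0.055, -0.015, -0.25],
    [0.155, -0.072, -0.015, -0.25],
    [0.19, -0.09, -0.015, -0.25],
    [0.225, -0.108, -0.015, -0.25],
    [0.26, -0.126, -0.015, -0.25],
    [0.29, -0.144, -0.015, -0.25],
    [0.315, -0.16, -0.015, -0.25],
    [0.336, -0.168, -0.015, -0.25],
  ],
)

```text
clock: 14.12
eef_pos: [0.4281, 0.1619, 0.2393]
ee_rot: [[0.01, 1.0, -0.003], [1.0, -0.01, -0.0], [-0.0, -0.003, -1.0]]
force: [-0.2, 0.2, 0.3]
width: 0.498
```

Request:
step_arm(
  rows=[
    [0, 0, 0, 0],
    [0, 0, 0, 0],
  ],
)

```text
clock: 14.28
eef_pos: [0.4295, 0.1606, 0.2393]
ee_rot: [[0.009, 1.0, -0.002], [1.0, -0.009, -0.0], [-0.001, -0.002, -1.0]]
force: [0.2, -1.0, -0.2]
width: 0.498
```

```bash
python3 - <<'E'
from h import *
need((.43,.166),.076,np.radians(89.5))
s=observe();p,d=snapshot("wrist");cv2.imwrite("pics/w5.png",p);np.save("w5_d.npy",d)
W,u,v=cloud("wrist",d,s)
for x in(.431,.506,.581):
    Q=W[(abs(W[:,0]-x)<.018)&(W[:,1]>.145)&(W[:,1]<.2)&(abs(W[:,2]-.098)<.015)]
    print(len(Q),Q.min(0).round(4) if len(Q) else 0,Q.max(0).round(4) if len(Q) else 0,Q.mean(0).round(4) if len(Q) else 0)
for r in spot_point("wrist","kidney_dish")[:2]: print(r["score"],at_z("wrist",r["at"][1],r["at"][0],.005,s).round(3))
for r in cut_out("wrist","kidney_dish")[:1]:
    m=r["mask"][v,u]; D=W[m&(abs(W[:,2]-.036)<.006)];print("rim",cv2.minAreaRect(D[:,:2].astype(np.float32)),len(D))
E
```

```text
pos [0.4295 0.1606 0.2393] yaw 89.5 t 14.3 w 0.498 F [ 0.2 -1.  -0.2] -> need [0.0055 0.0008 0.1633] twist 0.0
451 [0.4182 0.145  0.0874] [0.4381 0.17   0.1057] [0.4285 0.1601 0.0997]
403 [0.499  0.1451 0.0848] [0.517  0.1693 0.1065] [0.5075 0.1598 0.0995]
370 [0.5748 0.145  0.0868] [0.5928 0.1699 0.1052] [0.5826 0.1599 0.0991]
0.73 [0.518 0.342 0.005]
rim ((0.517337441444397, 0.3072645366191864), (0.14917850494384766, 0.11339383572340012), 83.11605834960938) 1430
```

View pics/w5.png

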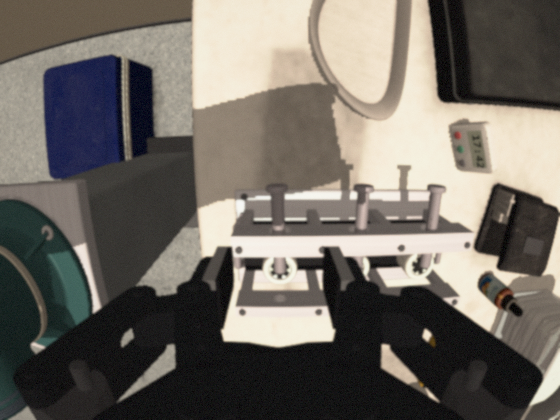

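Request:
step_arm(
  rows=[
    [0.006, 0.0005, 0.04, 0],
    [0.006, 0.0005, 0.08, 0],
    [0.006, 0.0005, 0.115, 0],
    [0.006, 0.0005, 0.145, 0],
    [0.006, 0.0005, 0.16, 0],
    [0.006, 0.0005, 0.163, 0],
    [0.006, 0.0005, 0.163, 0],
    [0.006, 0.0005, 0.163, 0],
  ],
)

```text
clock: 15.1
eef_pos: [0.4315, 0.1655, 0.0783]
ee_rot: [[0.012, 1.0, 0.001], [1.0, -0.012, 0.0], [0.0, 0.001, -1.0]]
force: [-0.1, 0.9, 0.8]
width: 0.499
```

Request:
step_arm(
  rows=[
    [0, 0, 0, 0],
    [0, 0, 0, 0],
    [0, 0, 0, 0],
    [0, 0, 0, 0],
    [0, 0, 0, 0],
    [0, 0, 0, 0],
    [0.003, 0, 0, 0],
  ],
  gripper=1,
  newtons=100,
)

```text
clock: 15.68
eef_pos: [0.431, 0.1679, 0.0776]
ee_rot: [[0.012, 1.0, 0.0], [1.0, -0.012, -0.002], [-0.002, 0.0, -1.0]]
force: [1.7, -11.6, 1.3]
width: 0.175
```

```bash
python3 - <<'E'
from h import *
need((.43,.166+.07),.076,np.radians(89.5))
E
```

```text
pos [0.431  0.1679 0.0776] yaw 89.3 t 15.7 w 0.175 F [  1.7 -11.6   1.3] -> need [ 0.068  -0.0018  0.0014] twist -0.003
```

Request:
step_arm(
  rows=[
    [0.008, 0, 0, 0],
    [0.016, 0, 0, 0],
    [0.024, 0, 0, 0],
    [0.032, 0, 0, 0],
    [0.04, 0, 0, 0],
    [0.047, 0, 0, 0],
    [0.054, 0, 0, 0],
    [0.061, 0, 0, 0],
    [0.068, 0, 0, 0],
    [0.068, 0, 0, 0],
  ],
)

```text
clock: 16.52
eef_pos: [0.4316, 0.2381, 0.0774]
ee_rot: [[0.01, 1.0, -0.0], [1.0, -0.01, 0.0], [0.0, -0.0, -1.0]]
force: [-0.1, -0.2, -0.9]
width: 0.18
```

```bash
python3 - <<'E'
from h import *
need((.43,.236),.11,np.radians(89.5))
p,d=snapshot("scene");cv2.imwrite("pics/s6.png",cv2.resize(p[190:400,130:410],None,fx=2.5,fy=2.5,interpolation=2))
E
```

```text
pos [0.4316 0.2381 0.0774] yaw 89.4 t 16.5 w 0.18 F [-0.1 -0.2 -0.9] -> need [-0.0021 -0.0016 -0.0326] twist -0.001
```

View pics/s6.png

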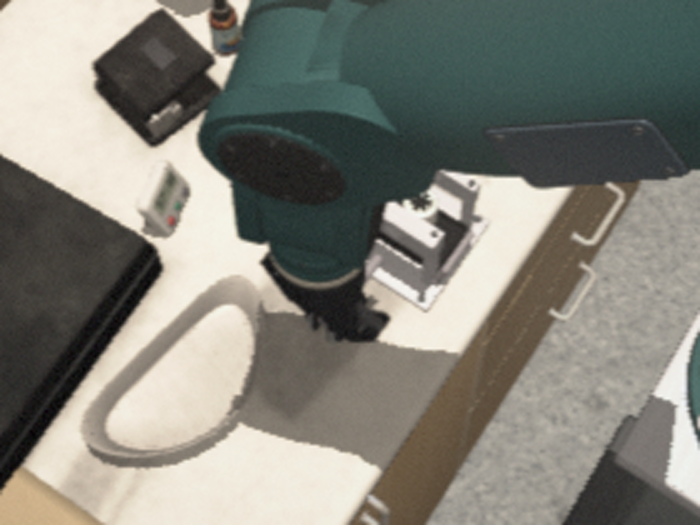

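Request:
step_arm(
  rows=[
    [0.02, 0, -0.03, 0],
    [0.04, 0.02, -0.06, 0],
    [0.07, 0.05, -0.06, 0],
    [0.1, 0.075, -0.06, 0],
    [0.125, 0.092, -0.06, 0],
    [0.138, 0.092, -0.06, 0],
    [0.138, 0.092, -0.06, 0],
    [0.138, 0.092, -0.06, 0],
  ],
)

```text
clock: 17.23
eef_pos: [0.5245, 0.3737, 0.137]
ee_rot: [[0.01, 1.0, -0.001], [1.0, -0.01, -0.001], [-0.001, -0.001, -1.0]]
force: [-0.2, -0.2, -0.9]
width: 0.172
```

```bash
cat > dish.py <<'E'
from h import *
import sys
s=observe();p,d=snapshot("wrist");cv2.imwrite("pics/dish.png",p)
W,u,v=cloud("wrist",d,s)
for r in spot_point("wrist","kidney_dish")[:2]: print("wr",round(r["score"],2),at_z("wrist",r["at"][1],r["at"][0],.005,s).round(3))
for cam in("top","scene"):
    p2,d2=snapshot(cam)
    for r in spot_point(cam,"kidney_dish")[:2]: print(cam,round(r["score"],2),at_z(cam,r["at"][1],r["at"][0],.005).round(3))
    W2,_,_=cloud(cam,d2);D=W2[(W2[:,2]>.028)&(W2[:,2]<.042)&(abs(W2[:,0]-.52)<.1)&(abs(W2[:,1]-.335)<.135)]
    print(cam,"rim",len(D),D.min(0).round(3),D.max(0).round(3))
E
python3 - <<'E'
from h import *
need((.525,.375),.012,np.radians(89.5))
E
python3 dish.py
```

```text
pos [0.5245 0.3737 0.137 ] yaw 89.4 t 17.2 w 0.172 F [-0.2 -0.2 -0.9] -> need [0.0014 0.0006 0.125 ] twist -0.001
wr 0.92 [0.521 0.343 0.005]
top 0.72 [0.51  0.333 0.005]
top rim 212 [0.463 0.232 0.028] [0.62  0.407 0.042]
scene 0.71 [0.524 0.346 0.005]
scene rim 554 [0.465 0.231 0.028] [0.619 0.469 0.042]
```

View pics/dish.png

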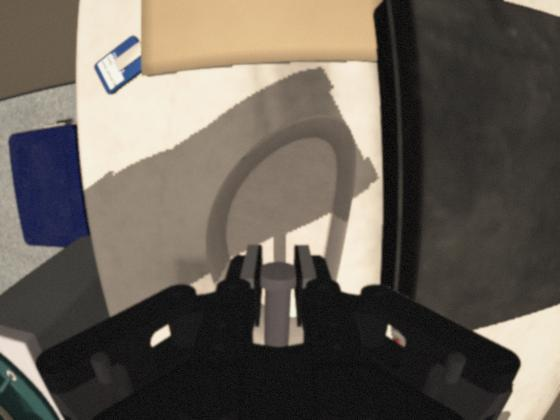

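Request:
step_arm(
  rows=[
    [0.002, 0.001, 0.03, 0],
    [0.002, 0.001, 0.06, 0],
    [0.002, 0.001, 0.09, 0],
    [0.002, 0.001, 0.11, 0],
    [0.002, 0.001, 0.12, 0],
    [0.002, 0.001, 0.125, 0],
    [0.002, 0.001, 0.125, 0],
  ],
)

```text
clock: 18.12
eef_pos: [0.5261, 0.3757, 0.0124]
ee_rot: [[0.011, 1.0, -0.0], [1.0, -0.011, -0.0], [-0.0, -0.0, -1.0]]
force: [-0.2, -0.8, -0.9]
width: 0.169
```

Request:
step_arm(
  rows=[
    [0, 0, 0, 0],
    [0, 0, 0, 0],
    [0, 0, 0, 0],
    [0, 0, -0.02, 0],
    [0, 0, -0.06, 0],
    [0, 0, -0.1, 0],
    [0, 0, -0.13, 0],
    [0, 0, -0.16, 0],
  ],
  gripper=0.6,
)

```text
clock: 18.78
eef_pos: [0.5263, 0.376, 0.1756]
ee_rot: [[0.011, 1.0, 0.002], [1.0, -0.011, 0.001], [0.001, 0.002, -1.0]]
force: [0.8, 0.2, -0.0]
width: 0.401
```

```bash
python3 - <<'E'
from h import *
need((.507,.166),.16,np.radians(89.5))
s=observe();p,d=snapshot("wrist");cv2.imwrite("pics/w7.png",p)
E
```

```text
pos [0.5263 0.376  0.1756] yaw 89.4 t 18.8 w 0.401 F [ 0.8  0.2 -0. ] -> need [-0.2102 -0.017   0.0153] twist -0.002
```

View pics/w7.png

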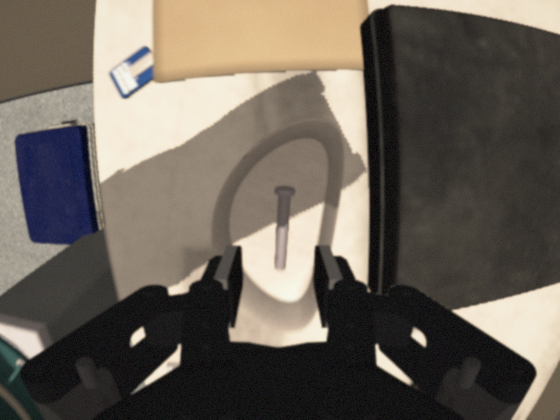

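Request:
step_arm(
  rows=[
    [-0.04, 0, 0.0, 0],
    [-0.08, -0.01, 0.01, 0],
    [-0.12, -0.017, 0.015, 0],
    [-0.155, -0.017, 0.015, 0],
    [-0.185, -0.017, 0.015, 0],
    [-0.2, -0.017, 0.015, 0],
    [-0.21, -0.017, 0.015, 0],
    [-0.21, -0.017, 0.015, 0],
    [-0.21, -0.017, 0.015, 0],
  ],
  gripper=0.5,
)

```text
clock: 19.58
eef_pos: [0.5071, 0.1663, 0.1578]
ee_rot: [[0.012, 1.0, 0.001], [1.0, -0.012, 0.0], [0.0, 0.001, -1.0]]
force: [-0.0, 0.4, 0.1]
width: 0.499
```

```bash
python3 - <<'E'
from h import *
need((.507,.166),.077,np.radians(89.5))
s=observe();p,d=snapshot("wrist")
W,u,v=cloud("wrist",d,s)
for x in(.506,.581):
    Q=W[(abs(W[:,0]-x)<.018)&(W[:,1]>.145)&(W[:,1]<.2)&(abs(W[:,2]-.098)<.015)]
    print(len(Q),Q.min(0).round(4) if len(Q) else 0,Q.max(0).round(4) if len(Q) else 0,Q.mean(0).round(4) if len(Q) else 0)
E
```

```text
pos [0.5071 0.1663 0.1578] yaw 89.3 t 19.6 w 0.499 F [-0.   0.4  0.1] -> need [-0.0004 -0.0002  0.0808] twist -0.003
822 [0.4994 0.1451 0.0854] [0.5187 0.1697 0.1056] [0.5086 0.1607 0.0995]
741 [0.5751 0.145  0.0875] [0.5938 0.1699 0.1056] [0.5832 0.1606 0.0993]
```

Request:
step_arm(
  rows=[
    [0, 0.001, 0.03, 0],
    [0, 0.001, 0.055, 0],
    [0, 0.001, 0.073, 0],
    [0, 0.001, 0.08, 0],
    [0, 0.001, 0.081, 0],
    [0, 0.001, 0.081, 0],
  ],
)

```text
clock: 20.13
eef_pos: [0.508, 0.1667, 0.0769]
ee_rot: [[0.01, 1.0, 0.0], [1.0, -0.01, 0.0], [0.0, 0.0, -1.0]]
force: [0.1, -0.2, 0.6]
width: 0.505
```

Request:
step_arm(
  rows=[
    [0, 0, 0, 0],
    [0, 0, 0, 0],
    [0, 0, 0, 0],
    [0, 0, 0, 0],
    [0, 0, 0, 0],
    [0, 0, 0, 0],
    [0.004, 0, 0, 0],
  ],
  gripper=1,
  newtons=100,
)

```text
clock: 20.72
eef_pos: [0.508, 0.1689, 0.0766]
ee_rot: [[0.012, 1.0, 0.0], [1.0, -0.012, -0.003], [-0.003, 0.0, -1.0]]
force: [-0.7, -10.6, 1.9]
width: 0.176
```

Request:
step_arm(
  rows=[
    [0.008, 0, 0, 0],
    [0.016, 0, 0, 0],
    [0.024, 0, 0, 0],
    [0.032, 0, 0, 0],
    [0.04, 0, 0, 0],
    [0.047, 0, 0, 0],
    [0.054, 0, 0, 0],
    [0.061, 0, 0, 0],
    [0.068, 0, 0, 0],
    [0.068, 0, -0.01, 0],
  ],
)

```text
clock: 21.55
eef_pos: [0.5077, 0.239, 0.0854]
ee_rot: [[0.01, 1.0, -0.002], [1.0, -0.01, -0.0], [-0.0, -0.002, -1.0]]
force: [0.4, -0.7, -1.4]
width: 0.172
```

```bash
python3 - <<'E'
from h import *
need((.513,.385),.137,np.radians(89.5))
E
```

```text
pos [0.5077 0.239  0.0854] yaw 89.4 t 21.6 w 0.172 F [ 0.4 -0.7 -1.4] -> need [ 0.1461  0.0037 -0.0517] twist -0.001
```

Request:
step_arm(
  rows=[
    [0.03, 0, -0.03, 0],
    [0.06, -0.002, -0.052, 0],
    [0.09, -0.004, -0.052, 0],
    [0.115, -0.004, -0.052, 0],
    [0.128, -0.004, -0.052, 0],
    [0.128, -0.004, -0.052, 0],
    [0.128, -0.004, -0.052, 0],
  ],
)

```text
clock: 22.13
eef_pos: [0.5059, 0.3659, 0.1385]
ee_rot: [[0.01, 1.0, -0.0], [1.0, -0.01, -0.001], [-0.001, -0.0, -1.0]]
force: [-0.0, -0.2, -1.0]
width: 0.175
```

```bash
python3 - <<'E'
from h import *
need((.504,.367),.03,np.radians(89.5))
E
python3 dish.py
```

```text
pos [0.5059 0.3659 0.1385] yaw 89.4 t 22.1 w 0.175 F [-0.  -0.2 -1. ] -> need [ 0.0011 -0.0019  0.1085] twist -0.001
wr 0.73 [0.521 0.345 0.005]
top rim 209 [0.463 0.229 0.028] [0.619 0.447 0.042]
scene 0.95 [0.516 0.337 0.005]
scene rim 599 [0.465 0.231 0.028] [0.619 0.47  0.042]
```

Dish unmoved; release pin 2.

Request:
step_arm(
  rows=[
    [0, -0.001, 0.03, 0],
    [0, -0.001, 0.06, 0],
    [0, -0.001, 0.085, 0],
    [0, -0.001, 0.1, 0],
    [0, -0.001, 0.108, 0],
    [0, -0.001, 0.108, 0],
  ],
)

```text
clock: 22.93
eef_pos: [0.5044, 0.3654, 0.0291]
ee_rot: [[0.011, 1.0, -0.002], [1.0, -0.011, -0.001], [-0.001, -0.002, -1.0]]
force: [-0.2, -0.6, -1.0]
width: 0.175
```

Request:
step_arm(
  rows=[
    [0, 0, 0, 0],
    [0, 0, 0, 0],
    [0, 0, 0, 0],
    [0, 0, -0.02, 0],
    [0, 0, -0.06, 0],
    [0, 0, -0.1, 0],
    [0, 0, -0.13, 0],
  ],
  gripper=0.6,
)

```text
clock: 23.52
eef_pos: [0.5054, 0.3664, 0.1646]
ee_rot: [[0.011, 1.0, 0.003], [1.0, -0.011, 0.002], [0.002, 0.003, -1.0]]
force: [1.2, 0.4, 0.5]
width: 0.401
```

```bash
python3 - <<'E'
from h import *
need((.583,.1665),.158,np.radians(89.5))
p,d=snapshot("wrist");cv2.imwrite("pics/w8.png",p[60:360,150:420])
E
```

```text
pos [0.5054 0.3664 0.1646] yaw 89.4 t 23.5 w 0.401 F [1.2 0.4 0.5] -> need [-0.199   0.0798  0.0065] twist -0.002
```

View pics/w8.png

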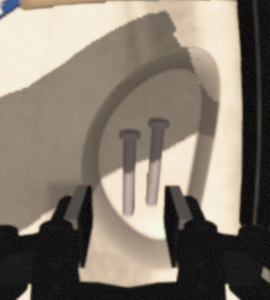

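Request:
step_arm(
  rows=[
    [-0.035, 0.01, 0.0, 0],
    [-0.07, 0.03, 0.006, 0],
    [-0.1, 0.05, 0.006, 0],
    [-0.13, 0.07, 0.006, 0],
    [-0.16, 0.08, 0.006, 0],
    [-0.185, 0.08, 0.006, 0],
    [-0.199, 0.08, 0.006, 0],
    [-0.199, 0.08, 0.006, 0],
    [-0.199, 0.08, 0.006, 0],
  ],
  gripper=0.5,
)

```text
clock: 24.32
eef_pos: [0.5829, 0.1663, 0.1551]
ee_rot: [[0.012, 1.0, 0.001], [1.0, -0.012, 0.0], [0.0, 0.001, -1.0]]
force: [0.4, -0.2, -0.1]
width: 0.501
```

```bash
python3 - <<'E'
from h import *
need((.5835,.1665),.077,np.radians(89.5))
E
```

```text
pos [0.5829 0.1663 0.1551] yaw 89.3 t 24.3 w 0.501 F [ 0.4 -0.2 -0.1] -> need [0.0002 0.0006 0.0781] twist -0.003
```

Request:
step_arm(
  rows=[
    [0, 0.001, 0.03, 0],
    [0, 0.001, 0.055, 0],
    [0, 0.001, 0.072, 0],
    [0, 0.001, 0.078, 0],
    [0, 0.001, 0.078, 0],
    [0, 0.001, 0.078, 0],
  ],
)

```text
clock: 24.82
eef_pos: [0.5841, 0.1672, 0.0773]
ee_rot: [[0.01, 1.0, 0.001], [1.0, -0.01, 0.0], [0.0, 0.001, -1.0]]
force: [-0.2, -0.7, -0.1]
width: 0.501
```

Request:
step_arm(
  rows=[
    [0, 0, 0, 0],
    [0, 0, 0, 0],
    [0, 0, 0, 0],
    [0, 0, 0, 0],
    [0, 0, 0, 0],
    [0, 0, 0, 0],
    [0.004, 0, 0, 0],
  ],
  gripper=1,
  newtons=100,
)

```text
clock: 25.4
eef_pos: [0.5841, 0.1689, 0.0766]
ee_rot: [[0.012, 1.0, 0.0], [1.0, -0.012, -0.003], [-0.003, 0.0, -1.0]]
force: [1.2, -11.2, 2.0]
width: 0.173
```

Request:
step_arm(
  rows=[
    [0.008, 0, 0, 0],
    [0.016, 0, 0, 0],
    [0.024, 0, 0, 0],
    [0.032, 0, 0, 0],
    [0.04, 0, 0, 0],
    [0.047, 0, 0, 0],
    [0.054, 0, 0, 0],
    [0.061, 0, 0, 0],
    [0.068, 0, 0, 0],
    [0.068, 0, -0.01, 0],
  ],
)

```text
clock: 26.23
eef_pos: [0.5836, 0.2393, 0.0852]
ee_rot: [[0.01, 1.0, -0.003], [1.0, -0.01, -0.0], [-0.0, -0.003, -1.0]]
force: [-0.9, -0.3, -1.4]
width: 0.175
```

Request:
step_arm(
  rows=[
    [0.03, -0.01, -0.03, 0],
    [0.06, -0.025, -0.05, 0],
    [0.09, -0.04, -0.05, 0],
    [0.115, -0.04, -0.05, 0],
    [0.126, -0.04, -0.05, 0],
    [0.126, -0.04, -0.05, 0],
    [0.126, -0.04, -0.05, 0],
  ],
)

```text
clock: 26.82
eef_pos: [0.5461, 0.3645, 0.1365]
ee_rot: [[0.01, 1.0, -0.0], [1.0, -0.01, -0.0], [-0.0, -0.0, -1.0]]
force: [0.4, -0.4, -0.5]
width: 0.176
```

```bash
python3 - <<'E'
from h import *
need((.545,.365),.032,np.radians(89.5))
E
python3 dish.py
```

```text
pos [0.5461 0.3645 0.1365] yaw 89.4 t 26.8 w 0.176 F [ 0.4 -0.4 -0.5] -> need [ 0.0006 -0.0011  0.1045] twist -0.002
wr 0.8 [0.522 0.343 0.005]
top 0.65 [0.52  0.333 0.005]
top 0.54 [0.507 0.087 0.005]
top rim 172 [0.463 0.23  0.028] [0.62  0.39  0.042]
scene 0.95 [0.516 0.344 0.005]
scene rim 634 [0.464 0.23  0.028] [0.62  0.47  0.042]
```

Request:
step_arm(
  rows=[
    [0, -0.008, 0.03, 0],
    [0, -0.008, 0.06, 0],
    [0, -0.008, 0.085, 0],
    [0, -0.008, 0.1, 0],
    [0, -0.008, 0.102, 0],
    [0, -0.008, 0.102, 0],
  ],
)

```text
clock: 27.62
eef_pos: [0.5378, 0.3642, 0.0341]
ee_rot: [[0.011, 1.0, -0.001], [1.0, -0.011, -0.001], [-0.001, -0.001, -1.0]]
force: [0.5, -0.2, -0.1]
width: 0.178
```

Request:
step_arm(
  rows=[
    [0, 0, 0, 0],
    [0, 0, 0, 0],
    [0, 0, 0, 0],
    [0, 0, -0.02, 0],
    [0, 0, -0.06, 0],
    [0, 0, -0.1, 0],
    [0, 0, -0.14, 0],
    [0, 0, -0.17, 0],
  ],
  gripper=0.6,
)

```text
clock: 28.28
eef_pos: [0.5383, 0.3649, 0.209]
ee_rot: [[0.011, 1.0, 0.003], [1.0, -0.011, 0.002], [0.002, 0.003, -1.0]]
force: [0.3, 0.2, 0.3]
width: 0.4
```

```bash
python3 - <<'E'
from h import *
need((.431,.078),.20,np.radians(89.5))
s=observe();p,d=snapshot("wrist");cv2.imwrite("pics/w9.png",p[60:360,150:420])
print([(round(r["score"],2),at_z("wrist",r["at"][1],r["at"][0],.015,s).round(3)) for r in spot_point("wrist","pin_1")])
W,u,v=cloud("wrist",d,s)
m=(abs(W[:,0]-.525)<.04)&(abs(W[:,1]-.34)<.07);print(np.percentile(W[m][:,2],[5,50,90,99,100]).round(4))
E
```

```text
pos [0.5383 0.3649 0.209 ] yaw 89.4 t 28.3 w 0.4 F [0.3 0.2 0.3] -> need [-0.2881 -0.1042  0.0081] twist -0.002
[(0.88, array([0.559, 0.323, 0.015])), (0.78, array([0.505, 0.325, 0.015])), (0.55, array([0.531, 0.34 , 0.015]))]
[0.0021 0.2868 0.3091 0.3132 0.3155]
```

View pics/w9.png

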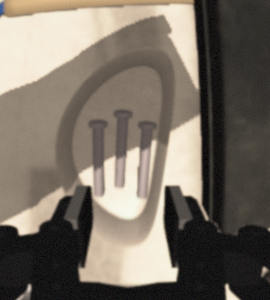

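Request:
step_arm(
  rows=[
    [-0.035, -0.012, 0, 0],
    [-0.07, -0.025, 0, 0],
    [-0.105, -0.038, 0, 0],
    [-0.14, -0.05, 0, 0],
    [-0.175, -0.063, 0, 0],
    [-0.21, -0.076, 0, 0],
    [-0.245, -0.09, 0, 0],
    [-0.275, -0.1, 0, 0],
    [-0.288, -0.104, 0, 0],
    [-0.288, -0.104, 0, 0],
  ],
  gripper=0.46,
)

```text
clock: 29.22
eef_pos: [0.43, 0.0758, 0.205]
ee_rot: [[0.014, 1.0, 0.001], [1.0, -0.014, -0.0], [-0.0, 0.001, -1.0]]
force: [0.2, 0.3, -0.6]
width: 0.542
```

```bash
python3 - <<'E'
from h import *
s=observe();p,d=snapshot("wrist");cv2.imwrite("pics/w10.png",p)
W,u,v=cloud("wrist",d,s)
for x in(.431,.506,.581):
    Q=W[(np.hypot(W[:,0]-x,W[:,1]-.078)<.024)&(W[:,2]>.078)&(W[:,2]<.09)]
    if len(Q)>20: c,r=cv2.minEnclosingCircle(Q[:,:2].astype(np.float32));print(len(Q),np.round(c,4),round(r,4),Q[:,2].max().round(4))
print([(round(r["score"],2),at_z("wrist",r["at"][1],r["at"][0],.008,s).round(3)) for r in spot_point("wrist","shield_1")])
need((.431,.078),.055,np.radians(89.5))
p,d=snapshot("top");W,u,v=cloud("top",d)
m=(abs(W[:,2]-.04)<.008)&(abs(W[:,0]-.51)<.1)&(abs(W[:,1]+.378)<.1)
print("tray",m.sum(),cv2.minAreaRect(W[m][:,:2].astype(np.float32)))
for r in spot_point("top","place_1"): print("place",round(r["score"],2),at_z("top",r["at"][1],r["at"][0],.005).round(3))
E
```

```text
1389 [0.4304 0.0802] 0.0179 0.0877
1284 [0.5065 0.0797] 0.018 0.0883
1047 [0.5818 0.0793] 0.0179 0.0875
[(0.88, array([0.505, 0.08 , 0.008])), (0.74, array([0.585, 0.079, 0.008]))]
pos [0.431  0.0777 0.2049] yaw 89.3 t 29.3 w 0.541 F [ 1.  -1.1 -0. ] -> need [ 3.000e-04 -1.000e-04  1.499e-01] twist -0.004
tray 514 ((0.5160764455795288, -0.37875813245773315), (0.1682593673467636, 0.14188933372497559), 2.5034632682800293)
place 0.92 [ 0.475 -0.35   0.005]
place 0.91 [ 0.556 -0.339  0.005]
place 0.91 [ 0.554 -0.423  0.005]
place 0.75 [ 0.484 -0.416  0.005]
place 0.32 [ 0.701 -0.112  0.005]
```

Request:
step_arm(
  rows=[
    [0.002, 0, 0.04, 0],
    [0.002, 0, 0.08, 0],
    [0.002, 0, 0.115, 0],
    [0.002, 0, 0.14, 0],
    [0.002, 0, 0.148, 0],
    [0.002, 0, 0.15, 0],
    [0.002, 0, 0.15, 0],
  ],
)

```text
clock: 30.0
eef_pos: [0.4313, 0.0804, 0.055]
ee_rot: [[0.01, 1.0, -0.0], [1.0, -0.01, 0.0], [0.0, -0.0, -1.0]]
force: [0.3, 0.1, -0.2]
width: 0.536
```

Request:
step_arm(
  rows=[
    [0, 0, 0, 0],
    [0, 0, 0, 0],
    [0, 0, 0, 0],
    [0, 0, 0, 0],
    [0, 0, -0.01, 0],
    [0, 0, -0.04, 0],
    [0, 0, -0.08, 0],
    [0, 0, -0.115, 0],
    [0, 0, -0.145, 0],
    [0, 0, -0.145, 0],
  ],
  gripper=1,
  newtons=60,
)

```text
clock: 30.83
eef_pos: [0.4332, 0.08, 0.2054]
ee_rot: [[0.011, 1.0, 0.009], [1.0, -0.011, -0.0], [0.0, 0.009, -1.0]]
force: [0.9, 0.0, -1.8]
width: 0.404
```

```bash
python3 - <<'E'
from h import *
need((.548,-.344),.20,np.radians(89.5))
need((.48,-.30),.20,np.radians(89.5))
E
```

```text
pos [0.4332 0.08   0.2054] yaw 89.4 t 30.8 w 0.404 F [ 0.9  0.  -1.8] -> need [-0.4227  0.1194  0.0065] twist -0.002
pos [0.4332 0.08   0.2054] yaw 89.4 t 30.8 w 0.404 F [ 0.9  0.  -1.8] -> need [-0.3794  0.0509  0.0059] twist -0.002
```

Request:
step_arm(
  rows=[
    [-0.04, 0.008, 0, 0],
    [-0.08, 0.016, 0, 0],
    [-0.12, 0.024, 0, 0],
    [-0.16, 0.032, 0, 0],
    [-0.2, 0.04, 0, 0],
    [-0.24, 0.048, 0, 0],
    [-0.28, 0.055, 0, 0],
    [-0.32, 0.062, 0, 0],
    [-0.36, 0.068, 0, 0],
    [-0.38, 0.07, 0, 0],
  ],
)

```text
clock: 31.67
eef_pos: [0.4968, -0.3051, 0.199]
ee_rot: [[0.013, 1.0, 0.0], [1.0, -0.013, -0.001], [-0.001, 0.0, -1.0]]
force: [-0.3, -0.4, -4.0]
width: 0.403
```

Request:
step_arm(
  rows=[
    [-0.02, 0, 0, 0],
    [-0.02, 0, 0, 0],
    [-0.02, 0, 0, 0],
  ],
)

```text
clock: 31.92
eef_pos: [0.4962, -0.3216, 0.1991]
ee_rot: [[0.013, 1.0, -0.0], [1.0, -0.013, 0.0], [0.0, -0.0, -1.0]]
force: [-0.2, 0.3, -3.5]
width: 0.404
```

```bash
python3 - <<'E'
from h import *
s=observe();p,d=snapshot("wrist");cv2.imwrite("pics/w11.png",p);np.save("w11_d.npy",d)
W,u,v=cloud("wrist",d,s)
m=(abs(W[:,2]-.04)<.004)&(abs(W[:,0]-.515)<.095)&(abs(W[:,1]+.38)<.095);Q=W[m]
print("rim",m.sum(),cv2.minAreaRect(Q[:,:2].astype(np.float32)),Q.min(0),Q.max(0))
for r in spot_point("wrist","place_1"): print("place",round(r["score"],2),np.round(r["at"]),at_z("wrist",r["at"][1],r["at"][0],.005,s).round(3))
for r in spot_point("wrist","shield_1")[:3]: print("sh",round(r["score"],2),np.round(r["at"]),at_z("wrist",r["at"][1],r["at"][0],.005,s).round(3))
need((.514,-.378),.2,np.radians(89.5))
E
```

```text
rim 3116 ((0.5188673138618469, -0.36798492074012756), (0.1709667295217514, 0.13711288571357727), 11.662070274353027) [ 0.43472119 -0.45146075  0.03601217] [ 0.60431055 -0.30737789  0.04333485]
place 0.84 [206. 266.] [ 0.484 -0.346  0.005]
place 0.83 [258. 328.] [ 0.553 -0.409  0.005]
place 0.8 [203. 330.] [ 0.553 -0.344  0.005]
sh 0.83 [230. 274.] [ 0.492 -0.374  0.005]
sh 0.52 [258. 326.] [ 0.551 -0.409  0.005]
sh 0.5 [ 14. 450.] [ 0.695 -0.122  0.005]
pos [ 0.4965 -0.3199  0.1996] yaw 89.4 t 32.1 w 0.403 F [ 0.1  0.2 -3.2] -> need [-0.0579  0.0182 -0.0004] twist -0.002
```

View pics/w11.png

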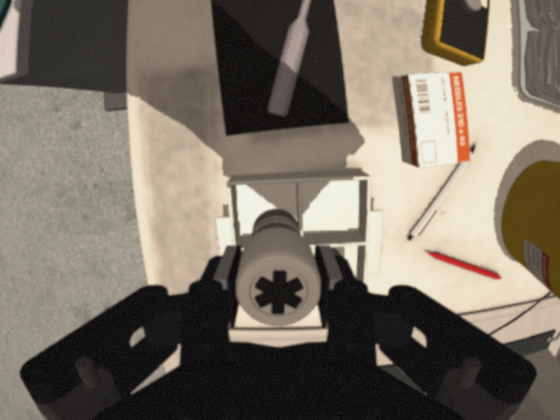

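```bash
python3 - <<'E'
from h import *
s=observe()
W,u,v=cloud("wrist",np.load("w11_d.npy"),s)
Q=W[(abs(W[:,2]-.04)<.003)&(abs(W[:,0]-.515)<.09)&(abs(W[:,1]+.38)<.09)]
e=[]
for x in np.arange(.46,.575,.01):
    k=Q[(abs(Q[:,0]-x)<.005)&(Q[:,1]>-.33)]
    if len(k)>5: e.append((x,np.percentile(k[:,1],[3,97]).mean(),len(k)))
e=np.array(e);print(e.round(4));print("wall slope deg",np.degrees(np.polyfit(e[:,0],e[:,1],1)[0]))
for y in np.arange(-.44,-.31,.01):
    k=Q[abs(Q[:,1]-y)<.005];h,b=np.histogram(k[:,0],bins=np.arange(.43,.61,.004));print(round(y,3),[(round(b[i]+.002,3),int(h[i])) for i in range(len(h)) if h[i]>8])
E
```

```text
[[  0.46    -0.3116  49.    ]
 [  0.47    -0.3114  48.    ]
 [  0.48    -0.3108  51.    ]
 [  0.49    -0.3108  48.    ]
 [  0.5     -0.3101  54.    ]
 [  0.51    -0.3101  46.    ]
 [  0.52    -0.3182 134.    ]
 [  0.53    -0.3092  47.    ]
 [  0.54    -0.3093  44.    ]
 [  0.55    -0.3093  48.    ]
 [  0.56    -0.3084  46.    ]
 [  0.57    -0.3082  47.    ]]
wall slope deg 1.5481629831553438
-0.44 []
-0.43 []
-0.42 [(np.float64(0.588), 15)]
-0.41 [(np.float64(0.588), 32), (np.float64(0.592), 17), (np.float64(0.596), 14), (np.float64(0.6), 11)]
-0.4 [(np.float64(0.588), 37), (np.float64(0.592), 29), (np.float64(0.596), 33), (np.float64(0.6), 31), (np.float64(0.604), 18)]
-0.39 [(np.float64(0.588), 35), (np.float64(0.592), 32), (np.float64(0.596), 30), (np.float64(0.6), 29), (np.float64(0.604), 16)]
-0.38 [(np.float64(0.436), 17), (np.float64(0.44), 31), (np.float64(0.532), 17), (np.float64(0.536), 9), (np.float64(0.54), 12), (np.float64(0.544), 10), (np.float64(0.548), 12), (np.float64(0.552), 20), (np.float64(0.556), 13), (np.float64(0.56), 14), (np.float64(0.564), 14), (np.float64(0
[... 880 characters left out ...]
(0.516), 15), (np.float64(0.52), 30), (np.float64(0.584), 20), (np.float64(0.588), 38), (np.float64(0.592), 38), (np.float64(0.596), 35), (np.float64(0.6), 30)]
-0.34 [(np.float64(0.448), 9), (np.float64(0.452), 37), (np.float64(0.516), 20), (np.float64(0.52), 24), (np.float64(0.584), 24), (np.float64(0.588), 30), (np.float64(0.592), 18), (np.float64(0.596), 19), (np.float64(0.6), 17)]
-0.33 [(np.float64(0.448), 15), (np.float64(0.452), 31), (np.float64(0.516), 19), (np.float64(0.52), 20), (np.float64(0.584), 30), (np.float64(0.588), 20)]
-0.32 [(np.float64(0.448), 16), (np.float64(0.452), 31), (np.float64(0.516), 23), (np.float64(0.52), 20), (np.float64(0.584), 30), (np.float64(0.588), 15)]
```

Request:
step_arm(
  rows=[
    [-0.035, -0.003, 0, 0],
    [-0.07, -0.006, 0, 0],
    [-0.093, -0.009, 0, 0],
    [-0.093, -0.009, 0.035, 0],
    [-0.093, -0.009, 0.07, 0],
    [-0.093, -0.009, 0.1, 0],
    [-0.093, -0.009, 0.125, 0],
    [-0.093, -0.009, 0.14, 0],
    [-0.093, -0.009, 0.145, 0],
    [-0.093, -0.009, 0.145, 0],
  ],
)

```text
clock: 32.9
eef_pos: [0.4864, -0.4127, 0.0543]
ee_rot: [[0.01, 1.0, -0.001], [1.0, -0.01, 0.001], [0.001, -0.001, -1.0]]
force: [0.0, -0.3, -3.2]
width: 0.399
```

```bash
python3 - <<'E'
from h import *
need((.4865,-.413),.0525,np.radians(89.5))
E
```

```text
pos [ 0.4864 -0.4127  0.0543] yaw 89.4 t 32.9 w 0.399 F [ 0.  -0.3 -3.2] -> need [-0.0003  0.0001  0.0018] twist -0.001
```

Request:
step_arm(
  rows=[
    [0, 0, 0.001, 0],
    [0, 0, 0.002, 0],
    [0, 0, 0.002, 0],
  ],
)

```text
clock: 33.15
eef_pos: [0.4869, -0.4137, 0.0531]
ee_rot: [[0.011, 1.0, 0.001], [1.0, -0.011, -0.001], [-0.001, 0.001, -1.0]]
force: [0.7, 0.3, -1.8]
width: 0.401
```

Request:
step_arm(
  rows=[
    [0, 0, 0, 0],
    [0, 0, 0, 0],
    [0, 0, 0, 0],
    [0, 0, -0.015, 0],
    [0, 0, -0.05, 0],
    [0, 0, -0.09, 0],
    [0, 0, -0.13, 0],
    [0, 0, -0.15, 0],
  ],
  gripper=0.46,
)

```text
clock: 33.82
eef_pos: [0.4871, -0.4144, 0.2076]
ee_rot: [[0.011, 1.0, 0.004], [1.0, -0.011, -0.004], [-0.004, 0.004, -1.0]]
force: [0.4, -1.0, 1.3]
width: 0.54
```

```bash
cat > caps.py <<'E'
from h import *
s=observe();p,d=snapshot("wrist");W,u,v=cloud("wrist",d,s)
for n,(x,y) in dict(mm=(.4865,-.413),pp=(.5525,-.3436),mp=(.4845,-.3454),pm=(.5545,-.4116)).items():
    Q=W[(np.hypot(W[:,0]-x,W[:,1]-y)<.03)&(W[:,2]>.072)&(W[:,2]<.088)]
    if len(Q)>60: c,r=cv2.minEnclosingCircle(Q[:,:2].astype(np.float32));print(n,len(Q),np.round(c,4),round(r,4),Q[:,2].max().round(4))
E
python3 caps.py; python3 - <<'E'
from h import *
need((.5065,.0797),.205,np.radians(89.5))
E
python3 chk.py
```

```text
mm 1354 [ 0.4859 -0.4136] 0.0179 0.0848
pm 1289 [ 0.5527 -0.4077] 0.018 0.0851
pos [ 0.4877 -0.4151  0.2098] yaw 89.4 t 33.9 w 0.541 F [-1.4  1.   3.2] -> need [0.495  0.0134 0.0018] twist -0.002
drift 0.51 [ 0.508 -0.205  0.013]
kidney_dish 0.63 [0.513 0.334 0.01 ]
kidney_dish 0.5 [ 0.557 -0.348  0.01 ]
needle_box 0.66 [ 0.665 -0.244  0.01 ]
```

Request:
step_arm(
  rows=[
    [0.04, 0.001, 0, 0],
    [0.08, 0.002, 0, 0],
    [0.12, 0.003, 0, 0],
    [0.16, 0.004, 0, 0],
    [0.2, 0.005, 0, 0],
    [0.24, 0.006, 0, 0],
    [0.28, 0.007, 0, 0],
    [0.32, 0.008, 0, 0],
    [0.36, 0.009, 0, 0],
    [0.36, 0.01, 0, 0],
  ],
)

```text
clock: 34.95
eef_pos: [0.4992, -0.0482, 0.2017]
ee_rot: [[0.006, 1.0, -0.002], [1.0, -0.006, 0.002], [0.002, -0.002, -1.0]]
force: [0.8, -1.0, 1.1]
width: 0.54
```

Request:
step_arm(
  rows=[
    [0.035, 0.001, 0, 0],
    [0.07, 0.002, 0, 0],
    [0.1, 0.003, 0, 0],
    [0.125, 0.003, 0, 0],
    [0.135, 0.003, 0, 0],
    [0.135, 0.003, 0, 0],
    [0.135, 0.003, 0, 0],
  ],
)

```text
clock: 35.53
eef_pos: [0.5046, 0.0808, 0.2019]
ee_rot: [[0.01, 1.0, -0.001], [1.0, -0.01, -0.0], [-0.0, -0.001, -1.0]]
force: [0.1, 0.2, 0.2]
width: 0.539
```

```bash
python3 - <<'E'
from h import *
need((.5065,.0797),.055,np.radians(89.5))
E
```

```text
pos [0.5046 0.0808 0.2019] yaw 89.4 t 35.5 w 0.539 F [0.1 0.2 0.2] -> need [-0.0011  0.002   0.1469] twist -0.001
```

Request:
step_arm(
  rows=[
    [-0.001, 0.002, 0.04, 0],
    [-0.001, 0.002, 0.08, 0],
    [-0.001, 0.002, 0.115, 0],
    [-0.001, 0.002, 0.135, 0],
    [-0.001, 0.002, 0.145, 0],
    [-0.001, 0.002, 0.147, 0],
    [-0.001, 0.002, 0.147, 0],
  ],
)

```text
clock: 36.12
eef_pos: [0.5066, 0.0789, 0.0551]
ee_rot: [[0.012, 1.0, -0.001], [1.0, -0.012, -0.0], [-0.0, -0.001, -1.0]]
force: [0.1, 0.9, 0.3]
width: 0.539
```

Request:
step_arm(
  rows=[
    [0, 0, 0, 0],
    [0, 0, 0, 0],
    [0, 0, 0, 0],
    [0, 0, 0, 0],
    [0, 0, -0.01, 0],
    [0, 0, -0.04, 0],
    [0, 0, -0.08, 0],
    [0, 0, -0.115, 0],
    [0, 0, -0.145, 0],
    [0, 0, -0.145, 0],
  ],
  gripper=1,
  newtons=60,
)

```text
clock: 36.95
eef_pos: [0.509, 0.0802, 0.2061]
ee_rot: [[0.011, 1.0, 0.008], [1.0, -0.011, 0.0], [0.0, 0.008, -1.0]]
force: [1.3, -0.5, -2.5]
width: 0.406
```

Request:
step_arm(
  rows=[
    [-0.04, 0.004, 0, 0],
    [-0.08, 0.008, 0, 0],
    [-0.12, 0.012, 0, 0],
    [-0.16, 0.016, 0, 0],
    [-0.2, 0.02, 0, 0],
    [-0.24, 0.024, 0, 0],
    [-0.28, 0.028, 0, 0],
    [-0.32, 0.032, 0, 0],
    [-0.36, 0.036, 0, 0],
    [-0.36, 0.04, 0, 0],
  ],
)

```text
clock: 37.78
eef_pos: [0.5425, -0.2866, 0.199]
ee_rot: [[0.016, 1.0, -0.001], [1.0, -0.016, -0.001], [-0.001, -0.001, -1.0]]
force: [-2.0, -0.2, -3.9]
width: 0.402
```

```bash
python3 - <<'E'
from h import *
need((.5525,-.3436),.0525,np.radians(89.5))
E
```

```text
pos [ 0.5425 -0.2866  0.199 ] yaw 89.1 t 37.8 w 0.402 F [-2.  -0.2 -3.9] -> need [-0.0567  0.0109  0.1466] twist -0.007
```

Request:
step_arm(
  rows=[
    [-0.03, 0.006, 0, -0.005],
    [-0.056, 0.01, 0, -0.005],
    [-0.056, 0.01, 0.02, -0.005],
    [-0.056, 0.01, 0.055, -0.005],
    [-0.056, 0.01, 0.09, -0.005],
    [-0.056, 0.01, 0.12, -0.005],
    [-0.056, 0.01, 0.138, -0.005],
    [-0.056, 0.01, 0.145, -0.005],
    [-0.056, 0.01, 0.145, -0.005],
  ],
)

```text
clock: 38.53
eef_pos: [0.5516, -0.336, 0.0546]
ee_rot: [[0.006, 1.0, -0.002], [1.0, -0.006, 0.001], [0.001, -0.002, -1.0]]
force: [0.1, -0.6, -2.0]
width: 0.399
```

```bash
python3 - <<'E'
from h import *
need((.5525,-.3436),.0525,np.radians(89.5))
E
```

```text
pos [ 0.5516 -0.336   0.0546] yaw 89.7 t 38.5 w 0.399 F [ 0.1 -0.6 -2. ] -> need [-0.0076  0.0009  0.0021] twist 0.003
```

Request:
step_arm(
  rows=[
    [-0.004, 0.001, 0, 0],
    [-0.0075, 0.001, 0, 0],
    [-0.0075, 0.001, 0, 0],
    [-0.0075, 0.001, 0.002, 0],
    [-0.0075, 0.001, 0.002, 0],
  ],
)

```text
clock: 38.95
eef_pos: [0.5534, -0.3442, 0.0535]
ee_rot: [[0.006, 1.0, 0.0], [1.0, -0.006, -0.0], [-0.0, 0.0, -1.0]]
force: [0.5, 0.3, -3.2]
width: 0.399
```

Request:
step_arm(
  rows=[
    [0, 0, 0, 0],
    [0, 0, 0, 0],
    [0, 0, 0, 0],
    [0, 0, -0.015, 0],
    [0, 0, -0.05, 0],
    [0, 0, -0.09, 0],
    [0, 0, -0.13, 0],
    [0, 0, -0.15, 0],
  ],
  gripper=0.46,
)

```text
clock: 39.62
eef_pos: [0.554, -0.3444, 0.2086]
ee_rot: [[0.006, 1.0, 0.004], [1.0, -0.006, -0.003], [-0.003, 0.004, -1.0]]
force: [1.0, -1.2, 0.2]
width: 0.541
```

```bash
python3 caps.py; python3 - <<'E'
from h import *
need((.5818,.0793),.202,np.radians(89.5))
E
```

```text
mm 185 [ 0.4803 -0.4063] 0.0151 0.0834
pp 1346 [ 0.5528 -0.3434] 0.0179 0.0852
pm 1141 [ 0.5527 -0.4076] 0.018 0.0846
pos [ 0.5547 -0.345   0.2108] yaw 89.7 t 39.7 w 0.545 F [-1.6  0.4  3.3] -> need [0.4244 0.0246 0.0068] twist 0.003
```

Good. Third shield.

Request:
step_arm(
  rows=[
    [0.04, 0.002, 0, 0],
    [0.08, 0.004, 0, 0],
    [0.12, 0.006, 0, 0],
    [0.16, 0.009, 0, 0],
    [0.2, 0.012, 0, 0],
    [0.24, 0.015, 0, 0],
    [0.27, 0.018, 0, 0],
    [0.29, 0.02, 0, 0],
    [0.3, 0.02, 0, 0],
    [0.3, 0.02, 0, 0],
  ],
)

```text
clock: 40.5
eef_pos: [0.575, -0.0424, 0.2036]
ee_rot: [[0.004, 1.0, 0.0], [1.0, -0.004, 0.0], [0.0, 0.0, -1.0]]
force: [0.4, -0.3, -0.1]
width: 0.541
```

Request:
step_arm(
  rows=[
    [0.03, 0.001, 0, 0],
    [0.06, 0.003, 0, 0],
    [0.09, 0.005, 0, 0],
    [0.115, 0.005, 0, 0],
    [0.124, 0.005, 0, 0],
    [0.124, 0.005, 0, 0],
    [0.124, 0.005, 0, 0],
  ],
)

```text
clock: 41.08
eef_pos: [0.581, 0.0788, 0.2034]
ee_rot: [[0.006, 1.0, -0.0], [1.0, -0.006, -0.0], [-0.0, -0.0, -1.0]]
force: [-0.6, -0.1, 0.9]
width: 0.54
```

```bash
python3 - <<'E'
from h import *
need((.5818,.0793),.055,np.radians(89.5))
E
```

```text
pos [0.581  0.0788 0.2034] yaw 89.6 t 41.1 w 0.54 F [-0.6 -0.1  0.9] -> need [0.0005 0.0008 0.1484] twist 0.003
```

Request:
step_arm(
  rows=[
    [0.0005, 0.001, 0.04, 0],
    [0.0005, 0.001, 0.08, 0],
    [0.0005, 0.001, 0.115, 0],
    [0.0005, 0.001, 0.137, 0],
    [0.0005, 0.001, 0.146, 0],
    [0.0005, 0.001, 0.148, 0],
    [0.0005, 0.001, 0.148, 0],
  ],
)

```text
clock: 41.67
eef_pos: [0.5823, 0.0794, 0.0561]
ee_rot: [[0.007, 1.0, 0.0], [1.0, -0.007, -0.0], [-0.0, 0.0, -1.0]]
force: [0.7, 0.3, -0.3]
width: 0.541
```

Request:
step_arm(
  rows=[
    [0, 0, 0, 0],
    [0, 0, 0, 0],
    [0, 0, 0, 0],
    [0, 0, 0, 0],
    [0, 0, -0.01, 0],
    [0, 0, -0.04, 0],
    [0, 0, -0.08, 0],
    [0, 0, -0.115, 0],
    [0, 0, -0.145, 0],
    [0, 0, -0.145, 0],
  ],
  gripper=1,
  newtons=60,
)

```text
clock: 42.5
eef_pos: [0.5838, 0.0805, 0.2075]
ee_rot: [[0.006, 1.0, 0.009], [1.0, -0.006, 0.0], [0.0, 0.009, -1.0]]
force: [0.3, -0.1, -2.1]
width: 0.397
```

Request:
step_arm(
  rows=[
    [-0.038, -0.01, 0, 0],
    [-0.076, -0.02, 0, 0],
    [-0.114, -0.03, 0, 0],
    [-0.15, -0.04, 0, 0],
    [-0.19, -0.05, 0, 0],
    [-0.225, -0.06, 0, 0],
    [-0.265, -0.07, 0, 0],
    [-0.3, -0.08, 0, 0],
    [-0.34, -0.09, 0, 0],
    [-0.35, -0.092, 0, 0],
  ],
)

```text
clock: 43.33
eef_pos: [0.4862, -0.2736, 0.2007]
ee_rot: [[0.009, 1.0, -0.0], [1.0, -0.009, -0.001], [-0.001, -0.0, -1.0]]
force: [-0.3, 0.8, -3.2]
width: 0.4
```

Request:
step_arm(
  rows=[
    [-0.03, -0.001, 0, 0],
    [-0.05, -0.001, 0, 0],
    [-0.05, -0.001, 0, 0],
    [-0.05, -0.001, 0, 0],
  ],
)

```text
clock: 43.67
eef_pos: [0.4861, -0.3197, 0.2004]
ee_rot: [[0.007, 1.0, -0.0], [1.0, -0.007, 0.0], [0.0, -0.0, -1.0]]
force: [0.8, 0.4, -2.7]
width: 0.404
```

```bash
python3 - <<'E'
from h import *
need((.4845,-.3454),.0525,np.radians(89.5))
E
```

```text
pos [ 0.4861 -0.3197  0.2004] yaw 89.6 t 43.7 w 0.404 F [ 0.8  0.4 -2.7] -> need [-0.0258 -0.0013  0.1479] twist 0.001
```

Request:
step_arm(
  rows=[
    [-0.0255, -0.001, 0, 0],
    [-0.0255, -0.001, 0.03, 0],
    [-0.0255, -0.001, 0.065, 0],
    [-0.0255, -0.001, 0.1, 0],
    [-0.0255, -0.001, 0.125, 0],
    [-0.0255, -0.001, 0.14, 0],
    [-0.0255, -0.001, 0.145, 0],
    [-0.0255, -0.001, 0.147, 0],
    [-0.0255, -0.001, 0.147, 0],
  ],
)

```text
clock: 44.42
eef_pos: [0.4852, -0.3436, 0.0545]
ee_rot: [[0.005, 1.0, -0.0], [1.0, -0.005, 0.0], [0.0, -0.0, -1.0]]
force: [0.5, -0.6, -4.0]
width: 0.398
```

```bash
python3 - <<'E'
from h import *
need((.4845,-.3454),.0525,np.radians(89.5))
E
```

```text
pos [ 0.4852 -0.3436  0.0545] yaw 89.7 t 44.4 w 0.398 F [ 0.5 -0.6 -4. ] -> need [-0.0018 -0.0007  0.002 ] twist 0.004
```

Lower, release, rise, then move away for a clear overview.

Request:
step_arm(
  rows=[
    [-0.0015, 0, 0.001, 0],
    [-0.0015, 0, 0.002, 0],
    [-0.0015, 0, 0.002, 0],
  ],
)

```text
clock: 44.67
eef_pos: [0.4856, -0.3453, 0.0542]
ee_rot: [[0.005, 1.0, 0.002], [1.0, -0.005, -0.001], [-0.001, 0.002, -1.0]]
force: [-8.4, 9.6, 30.2]
width: 0.398
```

Request:
step_arm(
  rows=[
    [0, 0, 0, 0],
    [0, 0, 0, 0],
    [0, 0, 0, 0],
    [0, 0, -0.015, 0],
    [0, 0, -0.05, 0],
    [0, 0, -0.09, 0],
    [0, 0, -0.13, 0],
    [0, 0, -0.17, 0],
    [0, 0, -0.21, 0],
    [0, 0, -0.21, 0],
  ],
  gripper=0.46,
)

```text
clock: 45.5
eef_pos: [0.4868, -0.3472, 0.2692]
ee_rot: [[0.006, 1.0, 0.007], [1.0, -0.006, -0.007], [-0.007, 0.007, -1.0]]
force: [1.1, -0.8, 1.3]
width: 0.542
```

Request:
step_arm(
  rows=[
    [0.02, -0.02, 0, 0],
    [0.04, -0.05, 0, 0],
    [0.06, -0.08, 0, 0],
    [0.08, -0.11, 0, 0],
    [0.09, -0.13, 0, 0],
    [0.09, -0.13, 0, 0],
    [0.09, -0.13, 0, 0],
  ],
)

```text
clock: 46.08
eef_pos: [0.3555, -0.255, 0.2622]
ee_rot: [[0.006, 1.0, 0.001], [1.0, -0.006, -0.001], [-0.001, 0.001, -1.0]]
force: [-0.1, -0.6, -0.7]
width: 0.541
```

```bash
python3 caps.py; python3 chk.py; python3 - <<'E'
from h import *
p,d=snapshot("scene");q,e=snapshot("top")
a=cv2.resize(p[100:380,130:410],(400,400),interpolation=2);b=cv2.resize(q[150:310,110:420],(400,206),interpolation=2)
b2=np.zeros((400,400,3),np.uint8);b2[:206]=b;b2[206:]=cv2.resize(q[195:265,290:410],(333,194),interpolation=2).__class__((0,)) if 0 else 0
c=cv2.resize(q[195:265,290:410],(332,194),interpolation=2);b2[206:400,:332]=c
cv2.imwrite("pics/fin.png",np.hstack([a,b2]))
for r in cut_out("top","drift")[:1]:
    v,u=np.nonzero(r["mask"]);P=np.array([at_z("top",i,j,.016)[:2] for i,j in zip(u,v)]);print("drift mask",round(r["score"],2),cv2.minAreaRect(P.astype(np.float32)))
E
```

```text
pp 609 [ 0.5516 -0.3429] 0.018 0.0849
mp 716 [ 0.4849 -0.3453] 0.0181 0.0848
drift 0.76 [ 0.502 -0.208  0.013]
kidney_dish 0.58 [0.509 0.337 0.01 ]
needle_box 0.88 [ 0.65  -0.243  0.01 ]
needle_box 0.51 [ 0.486 -0.198  0.01 ]
drift mask 0.71 ((0.5115704536437988, -0.17877429723739624), (0.1411215364933014, 0.020474042743444443), 74.79826354980469)
```

View pics/fin.png

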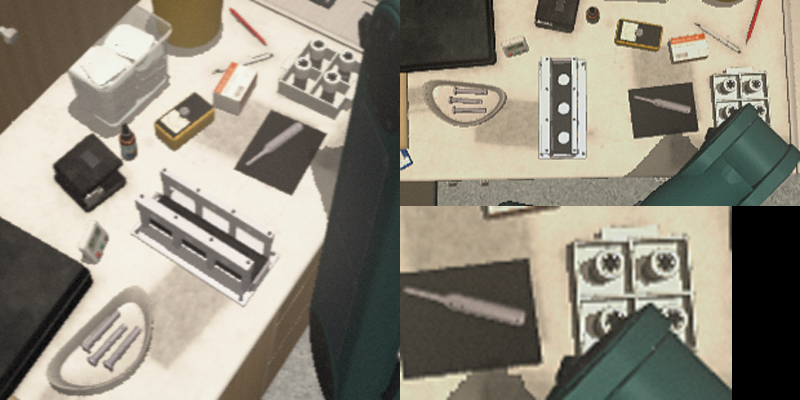

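The overview shows four upright shields in the tray, three pins in the dish, the drift lying on its mat and the carton in place. I'm handing in now.

```bash
python3 -c "
from station import *
print(job_done())"
```

```text
the job is handed in; nothing more can be done
None
```

The job is finished and handed in at about 46 s on the robot's clock. One shield was already in the tray, so I needed all three from the carrier. I drove each pin out about 40 mm with the drift from the plain side (10–11 N), then laid the drift back on its mat. I drew each pin by its head into the kidney dish and set each shield in its own compartment.

**Last checks:**
- **Shields:** four shields stand upright, one per compartment. Each cap top measured about 85 mm above the bench, against 83 mm expected.
- **Pins:** all three pins lie in the dish.
- **Drift:** it lies flat on the mat, at its original spot and angle to within a few millimetres.
- **Carton:** the needle carton's position was unchanged within measurement noise.

**What disagreed or went less cleanly:**
- The last shield touched the tray floor a little hard: the wrist read about 30 N before I let go. It stood fine afterwards.
- In the final look the arm hid part of the tray. I measured the two compartments at the far side from the robot base (shield 1's and the one already filled) only in earlier looks, though their caps still show in the final pictures.
- The networks put the drift and the dish up to about 1 cm off from one look to the next. I took this as detection noise, and saw no sign that either had been knocked aside.

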